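# Set up a bench mixer: turn its tub over, seat it on the pegs and load it

## Task

Get the bench mixer ready and start it: turn the grey tub, which lies mouth-down on the worktop, mouth-up and seat it fully home on the mixer's two pegs, the big hole under its notched end on the big peg. Then stand every small capped bottle upright inside the tub, and once they are all in, press the mixer's start button. Do not press the button while the tub is off its pegs, and leave the petri dish and the bench timer where they are.

Things in the scene. Friction and masses are not known exactly. Their poses are not given: they have to be found in the camera images.
- mixer: the mixer, a fixed white housing 130 mm (its x) by 220 mm (its y), 41 mm high, with an aluminium drive plate (74 x 150 mm, top 45 mm above the worktop) on which two steel pegs stand; the start button is near its -y end. Origin: centre of the underside, z up; its yaw differs from start to start by up to 0.35 rad
- peg_big (a point): the big peg: foot of its axis, on the top of the drive plate. 14 mm in diameter, 10 mm tall, the top 4 mm tapering to 9 mm
- peg_small (a point): the small peg: foot of its axis, on the top of the drive plate, 84 mm from the big one along the mixer's -y. 9 mm in diameter, 10 mm tall, the top 4 mm tapering to 4 mm
- tub: grey open tub, loose, 0.2 kg: 130 mm long (x), 48 wide (y), 38 tall (z); walls 3 mm, inner space 124 x 42 mm, 24 deep, floor 14 thick. Origin: centre of the rim (mouth) plane; z points from mouth to closed bottom: up at the start (mouth-down, x along the robot's x within 0.5 rad). The end at +x has a notch (20 mm wide, 16 deep) in its rim. Stands steadily on either end. Grip across width or height
- hole_big (a point): mouth of the big blind hole in the outer face of the tub's bottom, 42 mm from the tub's middle toward the notched end; 17 mm wide, 11.5 mm deep. When seated it coincides with peg_big
- hole_small (a point): mouth of the small blind hole in the outer face of the tub's bottom, 42 mm from the middle toward the plain end; 12 mm wide, 11.5 mm deep. When seated it coincides with peg_small
- tub_floor (a point): middle of the tub's inner floor, 24 mm from the rim plane; four bottles fit in one row along the tub, 31 mm apart
- bottle_1: small capped glass bottle with a pale label, 26 mm in diameter, 53 mm tall with its narrower white cap; loose, about 50 g, at first upright on the worktop. The origin is the centre of its underside, its z axis points out of the cap. Three or all four of the bottles are there; an absent one reads None throughout
- bottle_2: small capped glass bottle with a pale label, 26 mm in diameter, 53 mm tall with its narrower white cap; loose, about 50 g, at first upright on the worktop. The origin is the centre of its underside, its z axis points out of the cap. Three or all four of the bottles are there; an absent one reads None throughout
- bottle_3: small capped glass bottle with a pale label, 26 mm in diameter, 53 mm tall with its narrower white cap; loose, about 50 g, at first upright on the worktop. The origin is the centre of its underside, its z axis points out of the cap. Three or all four of the bottles are there; an absent one reads None throughout
- bottle_4: small capped glass bottle with a pale label, 26 mm in diameter, 53 mm tall with its narrower white cap; loose, about 50 g, at first upright on the worktop. The origin is the centre of its underside, its z axis points out of the cap. Three or all four of the bottles are there; an absent one reads None throughout
- start (a joint): the start button's travel, 0 m at rest and 0.006 m fully pressed; a spring pushes it back (about 4 N fully down); pressed counts from 0.004 m
- start_top (a point): centre of the top of the start button, a round grey cap 26 mm in diameter that is pressed straight down
- petri: a closed petri dish, 90 mm in diameter, 18 mm tall, loose, behind the work; to be left alone. Origin: centre of its underside
- timer: a bench timer, 65 x 47 x 69 mm, loose, behind the work; to be left alone. Origin: centre of its underside
There are look-alikes about, which are no part of the job. There is more than one size of the tub; the job needs the larger.

How it is judged:
On the way, in this order (a step that is already met when the one before it is completed fails the run):
1. the tub sits mouth-up, fully home on both pegs, big hole on big peg (distance between hole_big and peg_big below 0.005 m and distance between hole_small and peg_small below 0.005 m and contact force between the fingers and tub below 0.1 N), for 0.3 s.
2. every bottle present stands upright on the floor of the seated tub, let go (all of step 1 and x of bottle_1 in the frame of tub between -0.058 and 0.058 m and y of bottle_1 in the frame of tub between -0.018 and 0.018 m and z of each of bottle_1, bottle_2, bottle_3, bottle_4 in the frame of tub above 0.018 m and angle between each of bottle_1, bottle_2, bottle_3, bottle_4's own z axis and vertical below 0.15 rad and x of bottle_2 in the frame of tub between -0.058 and 0.058 m and y of bottle_2 in the frame of tub between -0.018 and 0.018 m and x of bottle_3 in the frame of tub between -0.058 and 0.058 m and y of bottle_3 in the frame of tub between -0.018 and 0.018 m and x of bottle_4 in the frame of tub between -0.058 and 0.058 m and y of bottle_4 in the frame of tub between -0.018 and 0.018 m and contact force between the fingers and bottle_1 below 0.1 N and contact force between the fingers and bottle_2 below 0.1 N and contact force between the fingers and bottle_3 below 0.1 N and contact force between the fingers and bottle_4 below 0.1 N), for 0.3 s.
3. the start button is pressed (distance between hole_big and peg_big below 0.005 m and distance between hole_small and peg_small below 0.005 m and x of bottle_1 in the frame of tub between -0.058 and 0.058 m and y of bottle_1 in the frame of tub between -0.018 and 0.018 m and z of each of bottle_1, bottle_2, bottle_3, bottle_4 in the frame of tub above 0.018 m and angle between each of bottle_1, bottle_2, bottle_3, bottle_4's own z axis and vertical below 0.15 rad and x of bottle_2 in the frame of tub between -0.058 and 0.058 m and y of bottle_2 in the frame of tub between -0.018 and 0.018 m and x of bottle_3 in the frame of tub between -0.058 and 0.058 m and y of bottle_3 in the frame of tub between -0.018 and 0.018 m and x of bottle_4 in the frame of tub between -0.058 and 0.058 m and y of bottle_4 in the frame of tub between -0.018 and 0.018 m and value of joint start above 0.004 m), for 0.05 s.
At the end, for the whole second after the job is handed in: The tub is mouth-up on the mixer with the big and the small hole within 5 mm of the feet of their pegs, every bottle present stands in it on its floor (within 6 mm, tilted less than 0.15 rad), all at rest and let go, and the button is released (all of step 2 and linear speed of each of bottle_1, bottle_2, bottle_3, bottle_4, tub below 0.02 m/s and value of joint start below 0.002 m); the robot touches nothing.
It fails at once if the start button is pressed while the tub is off its pegs (value of joint start above 0.004 m and not (distance between hole_big and peg_big below 0.008 m and distance between hole_small and peg_small below 0.008 m)).
It fails at once if the petri dish or the bench timer is moved by more than 3 cm (distance of any of petri, timer from where it was at the start of the episode above 0.03 m).
Of bottle_1, bottle_2, bottle_3, bottle_4 only 3 to 4 are there at a start; the rules pass over those that are not, and their reading is None.
At some moment in a run one of tub may be knocked a few centimetres aside while the robot is not near it.
Once in a run the grip may slacken for a moment while it holds something.
It also fails if it takes over 208 s, if anything falls off the work surface, if the arm or the gripper's body presses on something with over 40 N, if the wrist force passes 120 N, or if a joint passes its speed limit or range.

## Robot

A 6-joint arm with a two-finger parallel gripper is mounted at the origin on a cart in front of the work surface, level with it; the furniture and walls round the work are solid. World frame = base frame: x ahead of the robot, y to its left, z up, the work surface at z = 0. Lengths are in m, angles in rad, forces in N, time in s.
With the tool pointing down it reaches from about 0.375 to 0.925 m from the base axis. Payload 5.7 kg.
Tool frame: the origin (TCP) lies where the fingers leave the gripper's body, on its centre line; the fingertips stand 80 mm ahead of it and the grasp point (between the pads) lies 61 mm ahead of it; z points along the fingers, y is the direction in which the jaws open and shut (so a half turn about z gives the same grasp; the last joint's range is limited). The gripper opens to 88 mm and grips with 3 to 60 N. Pads are 20 mm wide; open, the fingers measure 115 mm over their backs; the gripper's body (75 mm by 178 mm) begins 61 mm behind the grasp point.
Start: joints at [-1.37, 0.359, 1.51, -0, 1.272, -0.115], TCP at [0.186, -0.57, 0.303] pointing down, gripper open.
Joint ranges: [-2.97, 2.97], [-1.01, 2.36], [0.21, 2.38], [-0.96, 4.11], [0.2, 2.71], [-2.98, 2.98]. Speed limits (rad/s): [2.39, 2.39, 3.14, 3.14, 3.14, 3.14].

## Interface

Orientations are given as a rotation vector (axis times angle).
In Python, from cell import manip gives the robot as it stands. The module is installed in compiled form; this text tells all that it offers.
- The arm moves only by the tool step_arm, never from a script. Its argument "targets" is a list of rows, each a list of 6 numbers: the shift along the tool's x, y, z in m, then the turn, a rotation vector about the tool's x, y, z in degrees. A call has 1 to 12 rows; each row shifts and turns the pose as measured when the row begins, along the tool's axes as they then stand; what a row does not reach is not made up. A row lasts 1/8 s, in which the tool goes at most 62.5 mm and 10.7 degrees, less where a joint would pass 70% of its speed; a pose out of reach is approached as far as the arm can. A call is refused whole if a number of a shift passes 0.0625 or a number of a turn 10.7, either way. A call with a gripper value outside its range is refused whole. "jaw" is the finger opening in m, from 0 to 0.0878, set as the call begins (left out, the last holds). The fingers move at their own pace and stop on an object; "squeeze" is the grip in N (left out, the last holds). Time passes only in rows, so rows that do not move let the fingers close. It gives the time, the measured TCP pose, the force and the opening at its end, in the units of the state.
- manip.state(): the state, without advancing time (a new reading comes with each control period).
- manip.snapshot(name): name is "side" or "top" or "wrist"; returns (picture, depth): 420x560x3 uint8, blue, green, red; 420x560 float32, m along the optical axis (not along the pixel's ray), 0 where there is no reading.
- manip.camera_info(name): a dict with "vertical_fov" (degrees; the focal length in pixels is half the picture's height over the tangent of half this angle, whatever the lens; pixels are square), "cx", "cy" (the principal point, pixels), "dist_coeffs" ([k1, k2, p1, p2, k3] as OpenCV has them; the pictures are not rectified), "eye" and "orientation" of the camera in the world. Camera axes: x right, y down, z forward; pixel columns grow to the right and rows downward; lengths in m; the calibration is good to about 2 mm. A picture is of the moment at which its call begins: read the wrist's pose just before it. camera_info takes no time and is no camera call; for the wrist camera it gives the pose at the moment of the call.
- manip.finish_job(): hands the job in, once; it reports no verdict.
The state is a dict: "time_s": time; "q": joint angles; "dq": joint speeds; "joint_torque": joint torques, N m; "tcp_pos": TCP position; "tool_rot": TCP orientation; "wrist_force": force on the tool from outside, world axes, zero at the start; "wrist_torque": the same for the moment, N m; "gripper_width": opening from 0.0 (shut) to 1.0 (fully open).
Only numpy, scipy, OpenCV 4.12 (cv2) and the standard library are available. Lean on these libraries where they do the work, as an engineer would, in place of code of your own. Each camera call takes 0.05 s, during which the arm holds its last target. There are 200 camera calls.

## Working session

There is one attempt and no reset: what is moved stays moved. The work goes in short steps, Python scripts to look and compute and a tool call to move; the robot and the scene stay as the last step left them, time stands still between calls to the robot, and variables do not carry over. Pictures are saved under pics/ and viewed, about 12 in all and at most 16, crops included, and the job is handed in when it is done.

Besides the shell and the picture viewer there is one more tool, called after ">>>" as a command line: name --pt "numbers of a row" for each row, then --argument value for the rest. step_arm: Moves the arm, as the interface text tells. Its arguments: {"type":"object","properties":{"targets":{"type":"array","items":{"type":"array","items":{"type":"number"}}},"jaw":{"type":"number"},"squeeze":{"type":"number"}},"required":["targets"]}

```bash
mkdir -p pics; cat > h.py <<'E'
import numpy as np, cv2
from cell import manip
from scipy.spatial.transform import Rotation as R
def rot(o):
    o=np.array(o,float)
    if o.shape==(3,3): return o
    return R.from_rotvec(o).as_matrix() if o.size==3 else R.from_quat(o).as_matrix()
def K(c):
    f=210/np.tan(np.radians(c["vertical_fov"])/2)
    return np.array([[f,0,c["cx"]],[0,f,c["cy"]],[0,0,1]])
def snap(name,fn=None):
    c=manip.camera_info(name); im,d=manip.snapshot(name)
    if fn:
        cv2.imwrite("pics/"+fn+".png",im)
        np.savez("pics/"+fn+".npz",d=d,im=im,eye=c["eye"],Rm=rot(c["orientation"]),K=K(c),dist=np.array(c["dist_coeffs"],float))
    return c,im,d
def load(fn): return np.load("pics/"+fn+".npz")
def rays(z,uv):
    n=cv2.undistortPoints(np.array(uv,float).reshape(-1,1,2),z["K"],z["dist"]).reshape(-1,2)
    return np.c_[n,np.ones(len(n))]@z["Rm"].T
def atz(z,uv,h):
    r=rays(z,uv); e=z["eye"]; return e+r*((h-e[2])/r[:,2])[:,None]
def bydepth(z,uv):
    r=rays(z,uv); d=np.array([np.median(z["d"][int(v)-1:int(v)+2,int(u)-1:int(u)+2]) for u,v in uv]); return z["eye"]+r*d[:,None]
def cloud(z):
    v,u=np.mgrid[0:420,0:560]; uv=np.c_[u.ravel(),v.ravel()].astype(float)
    return (z["eye"]+rays(z,uv)*z["d"].ravel()[:,None]).reshape(420,560,3)
E
python3 - <<'E'
from h import *
np.set_printoptions(precision=4,suppress=True)
for n in("side","top","wrist"):
    c,im,d=snap(n,n+"0"); print(n,c)
print(manip.state())
E
```

```text
side {'vertical_fov': 48.52246277220074, 'cx': 279.0371197768406, 'cy': 203.6711776349509, 'dist_coeffs': array([0.0132, 0.    , 0.    , 0.    , 0.    ]), 'eye': array([0.0443, 0.9182, 0.6432]), 'orientation': array([-0.6193,  2.4327, -1.4793])}
top {'vertical_fov': 45.70524589479345, 'cx': 286.87705577136524, 'cy': 208.4403373573907, 'dist_coeffs': array([-0.1255,  0.    ,  0.    ,  0.    ,  0.    ]), 'eye': array([ 0.4713, -0.0295,  1.2581]), 'orientation': array([-2.1588,  2.2116, -0.0818])}
wrist {'vertical_fov': 60.671505052467815, 'cx': 284.7821993841842, 'cy': 213.93301151534598, 'dist_coeffs': array([-0.0213,  0.    ,  0.    ,  0.    ,  0.    ]), 'eye': array([ 0.2572, -0.5468,  0.3832]), 'orientation': array([ 2.3591, -1.7089, -0.2353])}
{'time_s': 0.15, 'q': array([-1.3701,  0.3593,  1.5111,  0.    ,  1.2725, -0.1151]), 'dq': array([ 0.0009, -0.0002, -0.0019, -0.0003,  0.0006,  0.0005]), 'joint_torque': array([  0.0011, -51.5756, -27.1009,   0.0676,   0.0306,  -0.0001]), 'tcp_pos': array([ 0.1863, -0.57  ,  0.302 ]), 'tool_rot': array([-3.1012, -0.4938,  0.0001]), 'wrist_force': array([-0.8667, -0.3885, -0.2711]), 'wrist_torque': array([0.0021, 0.0086, 0.0192]), 'gripper_width': 0.9993249552867064}
```

```bash
python3 -c "
import cv2
a=cv2.imread('pics/top0.png');cv2.imwrite('pics/top0b.png',cv2.resize(a,(800,600),interpolation=cv2.INTER_CUBIC))"
```

```text
(no output)
```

View pics/top0b.png

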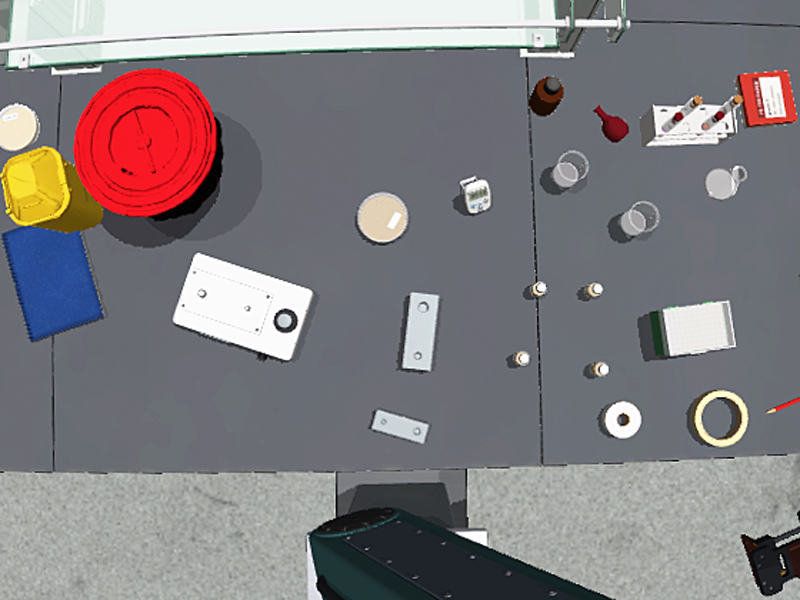

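View pics/side0.png

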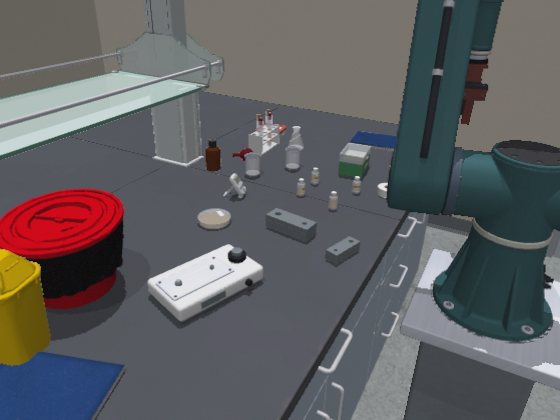

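Top view (800×600 px): mixer at (245,307), with big peg (201,293), small peg (247,309) and button (285,320). Tub candidates are the large grey block (420,332) and the smaller look-alike (400,427). Bottle candidates are (540,289), (595,290), (522,358) and (600,369), and the brown bottle (547,95) is not one. The petri dish (382,217) and timer (477,195) sit behind. I choose the larger block and check it in a close crop.

```bash
cat > a.py <<'E'
from h import *
np.set_printoptions(precision=4,suppress=True)
z=load("top0"); s=0.7
def P(l): return [(u*s,v*s) for u,v in l]
print("bottles z.048",atz(z,P([(540,288),(595,289),(522,357),(600,368)]),.053))
print("pegs, button", atz(z,P([(201,293),(247,309)]),.055), atz(z,P([(285,319)]),.05))
print("tub holes",atz(z,P([(424,307),(418,356)]),.038))
print("petri,timer,shelf",bydepth(z,P([(382,217),(477,195),(300,40),(145,140),(35,180)])))
C=cloud(z); 
m=(abs(C[...,2]-.038)<.008)&(z["d"]>0)
m[:, :270]=0; m[:200]=0; m[265:]=0; m[:,320:]=0
p=C[m]; r=cv2.minAreaRect((p[:,:2]*1000).astype(np.float32)); print("tub rect",r,np.median(p[:,2]))
im=z["im"]
cr=np.hstack([cv2.resize(im[195:270,270:315],None,fx=6,fy=6,interpolation=2),cv2.resize(im[190:270,355:430],None,fx=5.625,fy=5.625,interpolation=2)[:450]])
cv2.imwrite("pics/crop1.png",cr); print(cr.shape)
E
python3 a.py
```

```text
bottles z.048 [[ 0.5704 -0.2555  0.053 ]
 [ 0.5664 -0.3507  0.053 ]
 [ 0.4539 -0.2206  0.053 ]
 [ 0.4313 -0.3539  0.053 ]]
pegs, button [[0.5757 0.3246 0.055 ]
 [0.5464 0.2448 0.055 ]] [[0.5281 0.1806 0.05  ]]
tub holes [[ 0.5437 -0.057   0.038 ]
 [ 0.46   -0.0446  0.038 ]]
petri,timer,shelf [[ 0.7053  0.0125  0.02  ]
 [ 0.7333 -0.1528  0.0545]
 [ 0.9121  0.1148  0.2966]
 [ 0.8138  0.3847  0.1685]
 [ 0.7474  0.5506  0.2038]]
tub rect ((503.0199279785156, -48.293094635009766), (48.04328155517578, 130.37783813476562), 82.13919830322266) 0.03866816591383604
(450, 692, 3)
```

View pics/crop1.png

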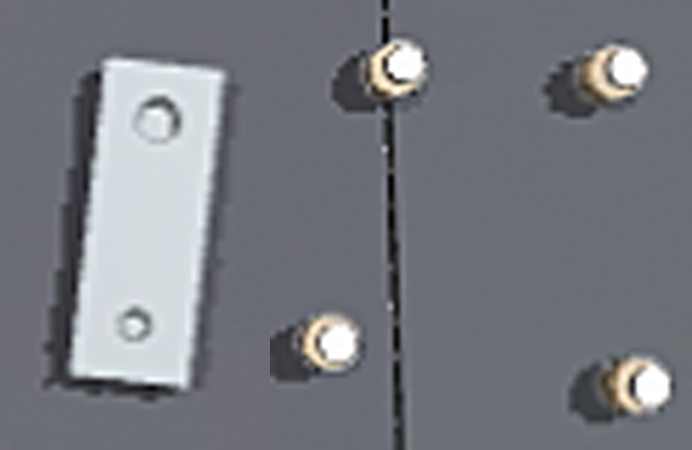

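Confirmed: the large block's rect is 130×48 mm and its top is at 38 mm. The big hole is at the far (+x) end. All four bottles have a white cap and pale label. Next I'll write a move planner that works in tool-axis rows.

```bash
cat > go.py <<'E'
# usage: go.py gx gy gz yaw tilt n : rows bringing grasp point there
import sys; from h import *
def pose(g,yaw,tilt):
    M=R.from_euler('z',yaw,degrees=True)*R.from_euler('x',180,degrees=True)*R.from_euler('y',tilt,degrees=True)
    return M, np.array(g)-M.apply([0,0,.061])
def cur():
    s=manip.state(); M=R.from_rotvec(s["tool_rot"]); return s,M,np.array(s["tcp_pos"])
def plan(g,yaw,tilt,n,start=None):
    if start is None: s,M,p=cur()
    else: M,p=start
    g0=p+M.apply([0,0,.061]); Mt,pt=pose(g,yaw,tilt)
    rv=(M.inv()*Mt).as_rotvec(); rows=[]
    for i in range(n):
        Mi=M*R.from_rotvec(rv*i/n); Mj=M*R.from_rotvec(rv*(i+1)/n)
        gi=g0+(np.array(g)-g0)*i/n; gj=g0+(np.array(g)-g0)*(i+1)/n
        sh=Mi.inv().apply((gj-Mj.apply([0,0,.061]))-(gi-Mi.apply([0,0,.061])))
        rows.append([round(float(x),4) for x in sh]+[round(float(x),2) for x in np.degrees(rv/n)])
    print("max",np.abs(np.array(rows)).max(0)); print(str(rows).replace(" ",""))
    return Mt,pt
def where():
    s,M,p=cur(); e=(R.from_euler('x',180,degrees=True).inv()*M)
    x=M.apply([1,0,0]);z=M.apply([0,0,1]);y=M.apply([0,1,0])
    yaw=np.degrees(np.arctan2(-y[0]*-1,-y[1])); 
    h=np.array([np.cos(np.radians(yaw)),np.sin(np.radians(yaw)),0])
    print("t %.2f g"%s["time_s"],np.round(p+M.apply([0,0,.061]),4),"yaw %.1f tilt %.1f roll %.1f"%(yaw,np.degrees(np.arctan2(z@h,-z[2])),np.degrees(np.arcsin(y[2]))),"q",np.round(s["q"],2),"F",np.round(s["wrist_force"],1),"w %.4f"%(s["gripper_width"]*.0878))
if __name__=="__main__":
    where()
    if len(sys.argv)>1:
        a=[float(x) for x in sys.argv[1:]]; st=None
        while a: st=plan(a[:3],a[3],a[4],int(a[5]),st); a=a[6:]
E
python3 go.py .50 -.15 .20 -8 0 10  .502 -.049 .11 -8 -45 6
```

```text
t 0.15 g [ 0.1862 -0.5699  0.241 ] yaw 18.1 tilt 0.0 roll -0.1 q [-1.37  0.36  1.51  0.    1.27 -0.12] F [-0.9 -0.4 -0.3] w 0.0877
max [0.0429 0.0448 0.0041 0.01   0.     2.61  ]
[[0.0429,-0.0302,0.0041,-0.01,0.0,2.61],[0.0414,-0.0321,0.0041,-0.01,0.0,2.61],[0.0399,-0.0339,0.0041,-0.01,0.0,2.61],[0.0384,-0.0357,0.0041,-0.01,0.0,2.61],[0.0367,-0.0374,0.0041,-0.01,0.0,2.61],[0.0349,-0.0391,0.0041,-0.01,0.0,2.61],[0.0331,-0.0406,0.0041,-0.01,0.0,2.61],[0.0312,-0.0421,0.0041,-0.01,0.0,2.61],[0.0293,-0.0435,0.0041,-0.01,0.0,2.61],[0.0273,-0.0448,0.0041,-0.01,0.0,2.61]]
max [0.0155 0.0167 0.0157 0.     7.5    0.    ]
[[0.0059,-0.0167,0.0155,0.0,-7.5,0.0],[0.0079,-0.0167,0.0157,0.0,-7.5,0.0],[0.0099,-0.0167,0.0155,0.0,-7.5,0.0],[0.0118,-0.0167,0.0152,0.0,-7.5,0.0],[0.0137,-0.0167,0.0145,0.0,-7.5,0.0],[0.0155,-0.0167,0.0136,0.0,-7.5,0.0]]
```

>>> step_arm --pt "0.043 -0.03 0.004 0 0 2.6" --pt "0.041 -0.032 0.004 0 0 2.6" --pt "0.04 -0.034 0.004 0 0 2.6" --pt "0.038 -0.036 0.004 0 0 2.6" --pt "0.037 -0.037 0.004 0 0 2.6" --pt "0.035 -0.039 0.004 0 0 2.6" --pt "0.033 -0.041 0.004 0 0 2.6" --pt "0.031 -0.042 0.004 0 0 2.6" --pt "0.029 -0.043 0.004 0 0 2.6" --pt "0.027 -0.045 0.004 0 0 2.6" --jaw 0.0878

```text
time_s: 1.4
tcp_pos: [0.5091, -0.1435, 0.2596]
tool_rot: [3.131, -0.252, 0.0]
wrist_force: [0.6, -0.4, -0.3]
gripper_width: 1.0
```

```bash
python3 go.py .502 -.049 .11 -8.2 -45 8
```

```text
t 1.40 g [ 0.5091 -0.1435  0.1986] yaw -9.2 tilt 0.0 roll 0.0 q [-0.41  0.3   1.72 -0.    1.12  1.33] F [ 0.6 -0.4 -0.3] w 0.0878
max [0.011  0.0116 0.0117 0.05   5.63   0.12  ]
[[0.0032,-0.0116,0.0114,-0.05,-5.63,-0.12],[0.0043,-0.0116,0.0116,-0.05,-5.63,-0.12],[0.0055,-0.0116,0.0117,-0.05,-5.63,-0.12],[0.0066,-0.0116,0.0117,-0.05,-5.63,-0.12],[0.0078,-0.0116,0.0115,-0.05,-5.63,-0.12],[0.0089,-0.0116,0.0113,-0.05,-5.63,-0.12],[0.01,-0.0116,0.0109,-0.05,-5.63,-0.12],[0.011,-0.0116,0.0105,-0.05,-5.63,-0.12]]
```

>>> step_arm --pt "0.003 -0.0116 0.0114 0 -5.6 -0.1" --pt "0.0043 -0.0116 0.0116 0 -5.6 -0.1" --pt "0.0055 -0.0116 0.0117 0 -5.6 -0.1" --pt "0.0066 -0.0116 0.0117 0 -5.6 -0.1" --pt "0.0078 -0.0116 0.0115 0 -5.6 -0.1" --pt "0.009 -0.0116 0.0113 0 -5.6 -0.1" --pt "0.01 -0.0116 0.011 0 -5.6 -0.1" --pt "0.011 -0.0116 0.0105 0 -5.6 -0.1"

```text
time_s: 2.4
tcp_pos: [0.547, -0.0484, 0.1502]
tool_rot: [-2.832, 0.2, 1.2]
wrist_force: [-1.1, -1.0, 0.3]
gripper_width: 1.001
```

```bash
python3 go.py .502 -.049 .026 -8.2 -45 4; python3 - <<'E'
from h import *
c,im,d=snap("top","top1")
C=cloud(load("top1")); m=(abs(C[...,2]-.038)<.004); m[:,:260]=0;m[:195]=0;m[268:]=0;m[:,320:]=0
print(cv2.minAreaRect((C[m][:,:2]*1000).astype(np.float32)),m.sum())
E
```

```text
t 2.40 g [ 0.5037 -0.042   0.1077] yaw -8.2 tilt -45.9 roll -0.2 q [-0.19  0.83  1.29 -0.04  1.83  1.52] F [-1.1 -1.   0.3] w 0.0879
max [0.0143 0.0018 0.0145 0.03   0.23   0.05  ]
[[0.0143,0.0018,0.0143,-0.03,0.23,0.05],[0.0143,0.0018,0.0144,-0.03,0.23,0.05],[0.0142,0.0018,0.0144,-0.03,0.23,0.05],[0.0141,0.0018,0.0145,-0.03,0.23,0.05]]
((0.0, 0.0), (0.0, 0.0), 0.0) 0
```

View pics/top1.png

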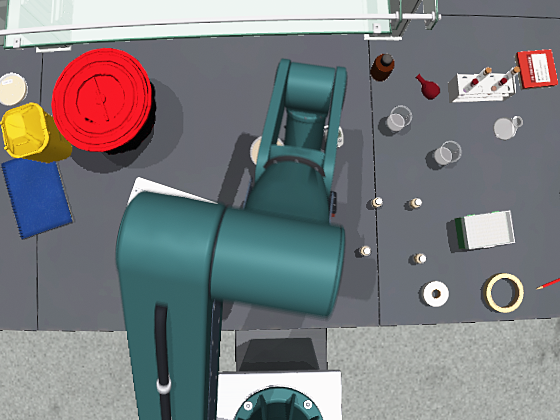

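>>> step_arm --pt "0.014 0.002 0.014 0 0.2 0" --pt "0.014 0.002 0.014 0 0.2 0" --pt "0.014 0.002 0.014 0 0.2 0" --pt "0.01 0.001 0.01 0 0.2 0" --pt "0.004 0 0.004 0 0 0" --pt "0 0 0 0 0 0"

```text
time_s: 3.2
tcp_pos: [0.5437, -0.0551, 0.0641]
tool_rot: [-2.839, 0.201, 1.184]
wrist_force: [0.3, 0.4, 2.8]
gripper_width: 1.006
```

```bash
python3 go.py .502 -.049 .026 -8.2 -45 2; python3 -c "
from h import *
snap('side','side1');a=cv2.imread('pics/side1.png');cv2.imwrite('pics/side1c.png',cv2.resize(a[130:290,180:420],(720,480),interpolation=2))"
```

```text
t 3.20 g [ 0.5008 -0.0487  0.0211] yaw -8.2 tilt -45.3 roll -0.3 q [-0.2   0.93  1.32 -0.04  1.69  1.52] F [0.3 0.4 2.8] w 0.0883
max [1.5e-03 1.0e-04 2.1e-03 1.0e-01 1.4e-01 9.0e-02]
[[-0.0015,-0.0001,-0.0021,-0.1,0.14,0.09],[-0.0014,-0.0001,-0.0021,-0.1,0.14,0.09]]
```

View pics/side1c.png

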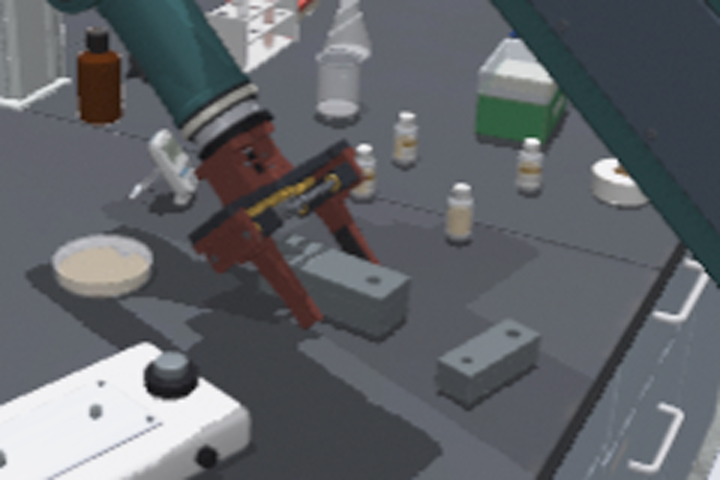

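The open fingers straddle the tub's middle and just touch the worktop. I raise 5 mm and grip.

>>> step_arm --pt "-0.003 0 -0.004 0 0 0" --pt "0 0 0 0 0 0" --pt "0 0 0 0 0 0" --pt "0 0 0 0 0 0" --pt "0 0 0 0 0 0" --pt "0 0 0 0 0 0" --pt "0 0 0 0 0 0" --pt "0 0 0 0 0 0" --jaw 0.03 --squeeze 40

```text
time_s: 4.25
tcp_pos: [0.545, -0.0556, 0.0697]
tool_rot: [-2.841, 0.201, 1.18]
wrist_force: [0.6, 0.1, 1.4]
gripper_width: 0.543
```

```bash
python3 go.py .48 -.04 .12 -8 -45 4 .45 -.03 .13 -8 45 10
```

```text
t 4.25 g [ 0.5022 -0.0493  0.0267] yaw -8.2 tilt -45.1 roll -0.2 q [-0.21  0.92  1.32 -0.04  1.69  1.52] F [0.6 0.1 1.4] w 0.0477
max [0.0207 0.0017 0.0124 0.08   0.03   0.01  ]
[[-0.0207,-0.0017,-0.0123,-0.08,0.03,0.01],[-0.0207,-0.0017,-0.0123,-0.08,0.03,0.01],[-0.0207,-0.0016,-0.0123,-0.08,0.03,0.01],[-0.0207,-0.0016,-0.0124,-0.08,0.03,0.01]]
max [1.28e-02 6.00e-04 2.20e-03 0.00e+00 9.00e+00 0.00e+00]
[[-0.0124,-0.0006,0.0022,0.0,9.0,-0.0],[-0.0126,-0.0006,0.0018,0.0,9.0,-0.0],[-0.0128,-0.0006,0.0013,0.0,9.0,-0.0],[-0.0128,-0.0006,0.0008,0.0,9.0,-0.0],[-0.0128,-0.0006,0.0002,0.0,9.0,-0.0],[-0.0127,-0.0006,-0.0002,0.0,9.0,-0.0],[-0.0125,-0.0006,-0.0007,0.0,9.0,-0.0],[-0.0122,-0.0006,-0.0012,0.0,9.0,-0.0],[-0.0119,-0.0006,-0.0016,0.0,9.0,-0.0],[-0.0115,-0.0006,-0.0019,0.0,9.0,-0.0]]
```

Jaw reads 47.7 mm, so the tub is gripped. I lift it and pitch it 90°.

>>> step_arm --pt "-0.018 0 -0.016 0 0 0" --pt "-0.018 0 -0.016 0 0 0" --pt "-0.018 0 -0.016 0 0 0" --pt "-0.016 0 -0.014 0 0 0" --pt "0 0 0 0 0 0"

```text
time_s: 4.88
tcp_pos: [0.5399, -0.0551, 0.1711]
tool_rot: [-2.844, 0.201, 1.174]
wrist_force: [0.5, -0.1, -2.6]
gripper_width: 0.544
```

>>> step_arm --pt "-0.0095 0 0.0008 0 9 0" --pt "-0.0095 0 0.0008 0 9 0" --pt "-0.0095 0 0.0008 0 9 0" --pt "-0.0095 0 0.0008 0 9 0" --pt "-0.0095 0 0.0008 0 9 0" --pt "-0.0095 0 0.0008 0 9 0" --pt "-0.0095 0 0.0008 0 9 0" --pt "-0.0095 0 0.0008 0 9 0" --pt "-0.0095 0 0.0008 0 9 0" --pt "-0.0095 0 0.0008 0 9 0" --pt "0 0 0 0 0 0"

```text
time_s: 6.25
tcp_pos: [0.4668, -0.0168, 0.1776]
tool_rot: [-2.972, 0.17, -0.771]
wrist_force: [0.4, -0.6, -2.4]
gripper_width: 0.54
```

```bash
python3 go.py .50 -.05 .085 -8.2 45 4; python3 -c "
from h import *
snap('side','side2');a=cv2.imread('pics/side2.png');cv2.imwrite('pics/side2c.png',cv2.resize(a[130:290,180:420],(720,480),interpolation=2))"
```

```text
t 6.25 g [ 0.4966 -0.0146  0.1244] yaw -5.2 tilt 29.0 roll -5.3 q [-0.3   0.25  2.27  0.92  0.23  0.52] F [ 0.4 -0.6 -2.4] w 0.0474
max [0.0092 0.008  0.0089 1.51   4.07   0.19  ]
[[-0.0072,0.008,0.0089,-1.51,4.07,-0.19],[-0.0079,0.0078,0.0089,-1.51,4.07,-0.19],[-0.0085,0.0075,0.0088,-1.51,4.07,-0.19],[-0.0092,0.0073,0.0088,-1.51,4.07,-0.19]]
```

View pics/side2c.png

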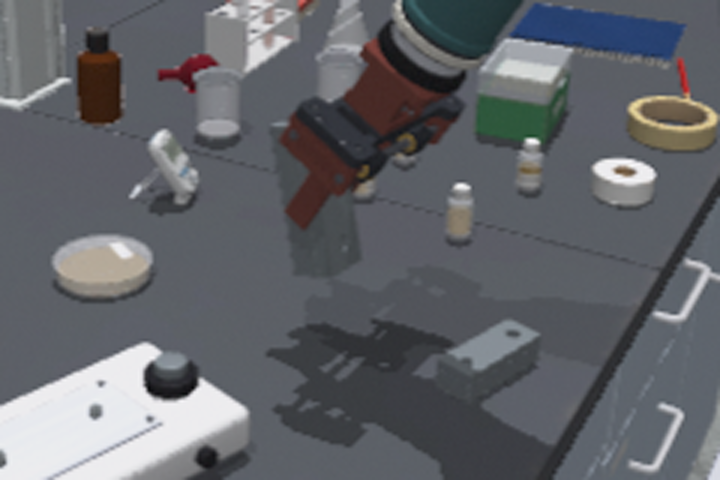

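The tub is held and pitched, but joint 5 is at its lower limit (tilt 29° of 45°). I move outward, where the forearm is flatter, before finishing the pitch.

```bash
python3 go.py .61 -.055 .125 -6 15 8 .61 -.055 .11 -6 45 5
```

```text
t 6.30 g [ 0.4969 -0.015   0.1245] yaw -5.2 tilt 29.0 roll -5.2 q [-0.3   0.25  2.27  0.91  0.23  0.52] F [-0.4 -0.1 -2.2] w 0.0481
max [0.0158 0.003  0.0067 0.65   1.73   0.15  ]
[[0.0148,0.003,0.0067,-0.65,-1.73,-0.15],[0.0149,0.003,0.0063,-0.65,-1.73,-0.15],[0.0151,0.0029,0.006,-0.65,-1.73,-0.15],[0.0153,0.0029,0.0056,-0.65,-1.73,-0.15],[0.0154,0.0029,0.0053,-0.65,-1.73,-0.15],[0.0156,0.0028,0.0049,-0.65,-1.73,-0.15],[0.0157,0.0028,0.0045,-0.65,-1.73,-0.15],[0.0158,0.0028,0.0041,-0.65,-1.73,-0.15]]
max [8.3e-03 0.0e+00 3.2e-03 0.0e+00 6.0e+00 0.0e+00]
[[-0.0072,-0.0,0.0032,0.0,6.0,0.0],[-0.0075,0.0,0.0031,0.0,6.0,0.0],[-0.0077,-0.0,0.003,0.0,6.0,0.0],[-0.008,-0.0,0.0029,0.0,6.0,0.0],[-0.0083,-0.0,0.0027,0.0,6.0,0.0]]
```

>>> step_arm --pt "0.015 0.003 0.0065 -0.6 -1.7 0" --pt "0.015 0.003 0.0063 -0.6 -1.7 0" --pt "0.015 0.003 0.006 -0.6 -1.7 0" --pt "0.015 0.003 0.0056 -0.6 -1.7 0" --pt "0.0154 0.003 0.0053 -0.6 -1.7 0" --pt "0.0156 0.003 0.005 -0.6 -1.7 0" --pt "0.0157 0.003 0.0045 -0.6 -1.7 0" --pt "0.0158 0.003 0.004 -0.6 -1.7 0" --pt "0 0 0 0 0 0"

```text
time_s: 7.42
tcp_pos: [0.5963, -0.0651, 0.183]
tool_rot: [3.078, -0.203, 0.384]
wrist_force: [0.3, -0.0, -2.2]
gripper_width: 0.545
```

```bash
python3 go.py .61 -.055 .125 -6 20 1 .61 -.055 .11 -6 46 5
```

```text
t 7.42 g [ 0.6111 -0.0681  0.1239] yaw -7.7 tilt 14.3 roll 0.9 q [-0.23  0.41  1.81  0.01  0.67  1.47] F [ 0.3 -0.  -2.2] w 0.0478
max [8.50e-03 1.13e-02 1.70e-03 1.39e+00 5.72e+00 1.32e+00]
[[-0.0085,-0.0113,-0.0017,1.39,5.72,-1.32]]
max [7.5e-03 0.0e+00 3.1e-03 0.0e+00 5.2e+00 0.0e+00]
[[-0.0066,-0.0,0.0031,0.0,5.2,0.0],[-0.0068,0.0,0.003,0.0,5.2,0.0],[-0.007,0.0,0.0028,0.0,5.2,0.0],[-0.0073,-0.0,0.0027,0.0,5.2,0.0],[-0.0075,0.0,0.0025,0.0,5.2,0.0]]
```

The radial pitch is limited at joint 5, but a tangential one isn't. I'll yaw the held tub to about +90° and pitch sideways.

```bash
python3 go.py .58 -.05 .14 -8 0 3 .53 -.03 .14 85 0 10
```

```text
t 7.42 g [ 0.6111 -0.0681  0.1239] yaw -7.7 tilt 14.3 roll 0.9 q [-0.23  0.41  1.81  0.01  0.67  1.47] F [ 0.3 -0.  -2.2] w 0.0478
max [5.50e-03 4.20e-03 7.80e-03 3.00e-01 4.77e+00 1.50e-01]
[[-0.0043,-0.0042,-0.0078,0.3,-4.77,0.15],[-0.005,-0.0042,-0.007,0.3,-4.77,0.15],[-0.0055,-0.0042,-0.0061,0.3,-4.77,0.15]]
max [5.2e-03 5.4e-03 0.0e+00 0.0e+00 0.0e+00 9.3e+00]
[[-0.0052,-0.0013,-0.0,0.0,0.0,-9.3],[-0.005,-0.0021,-0.0,0.0,0.0,-9.3],[-0.0045,-0.0029,-0.0,0.0,0.0,-9.3],[-0.004,-0.0036,-0.0,0.0,0.0,-9.3],[-0.0034,-0.0042,-0.0,0.0,0.0,-9.3],[-0.0027,-0.0047,-0.0,0.0,0.0,-9.3],[-0.0019,-0.005,-0.0,0.0,0.0,-9.3],[-0.001,-0.0053,-0.0,0.0,0.0,-9.3],[-0.0002,-0.0054,-0.0,0.0,0.0,-9.3],[0.0007,-0.0053,-0.0,0.0,0.0,-9.3]]
```

>>> step_arm --pt "-0.0043 -0.0042 -0.0078 0.3 -4.8 0" --pt "-0.005 -0.0042 -0.007 0.3 -4.8 0" --pt "-0.0055 -0.0042 -0.006 0.3 -4.8 0"

```text
time_s: 7.8
tcp_pos: [0.5747, -0.0514, 0.1999]
tool_rot: [3.127, -0.214, -0.022]
wrist_force: [0.7, -0.5, -2.4]
gripper_width: 0.546
```

>>> step_arm --pt "-0.005 -0.001 0 0 0 -9.3" --pt "-0.005 -0.002 0 0 0 -9.3" --pt "-0.0045 -0.003 0 0 0 -9.3" --pt "-0.004 -0.0036 0 0 0 -9.3" --pt "-0.0034 -0.0042 0 0 0 -9.3" --pt "-0.0027 -0.0047 0 0 0 -9.3" --pt "-0.002 -0.005 0 0 0 -9.3" --pt "-0.001 -0.005 0 0 0 -9.3" --pt "0 -0.005 0 0 0 -9.3" --pt "0 -0.005 0 0 0 -9.3" --pt "0 0 0 0 0 0"

```text
time_s: 9.18
tcp_pos: [0.5116, -0.0402, 0.1982]
tool_rot: [2.266, 2.161, -0.068]
wrist_force: [-0.3, -0.5, -2.5]
gripper_width: 0.545
```

```bash
python3 go.py .53 -.02 .14 90 20 3 .53 -.02 .12 90 45 4
```

```text
t 9.18 g [ 0.5101 -0.0425  0.1372] yaw 87.3 tilt -2.2 roll -1.3 q [-0.19  0.37  1.8  -0.05  0.99 -0.11] F [-0.3 -0.5 -2.5] w 0.0479
max [2.00e-04 6.30e-03 1.20e-03 2.90e-01 7.38e+00 9.80e-01]
[[-0.0001,0.006,-0.0009,-0.29,7.38,-0.98],[-0.0001,0.0061,0.0002,-0.29,7.38,-0.98],[-0.0002,0.0063,0.0012,-0.29,7.38,-0.98]]
max [9.80e-03 0.00e+00 5.10e-03 0.00e+00 6.25e+00 0.00e+00]
[[-0.0084,0.0,0.0051,-0.0,6.25,0.0],[-0.0089,0.0,0.0048,-0.0,6.25,0.0],[-0.0093,-0.0,0.0046,-0.0,6.25,0.0],[-0.0098,-0.0,0.0043,-0.0,6.25,0.0]]
```

>>> step_arm --pt "0 0.003 -0.001 -0.3 7.4 -1" --pt "0 0.003 0 -0.3 7.4 -1" --pt "0 0.003 0.001 -0.3 7.4 -1" --pt "-0.006 0 0.001 0 6.3 0" --pt "-0.0065 0 0.001 0 6.3 0" --pt "-0.0065 0 0.0005 0 6.3 0" --pt "-0.0065 0 0.0005 0 6.3 0" --pt "0 0 0 0 0 0"

```text
time_s: 10.18
tcp_pos: [0.5181, -0.0655, 0.1808]
tool_rot: [-1.781, -1.722, -0.732]
wrist_force: [-0.5, -0.2, -1.7]
gripper_width: 0.545
```

```bash
python3 go.py .52 -.02 .08 90 45 4; python3 -c "
from h import *
snap('side','side3');a=cv2.imread('pics/side3.png');cv2.imwrite('pics/side3c.png',cv2.resize(a[130:290,180:420],(720,480),interpolation=2))"
```

```text
t 10.18 g [ 0.5185 -0.0219  0.1381] yaw 88.5 tilt 45.6 roll -0.9 q [-0.62  0.6   1.73  0.64  1.38 -0.89] F [-0.5 -0.2 -1.7] w 0.0479
max [0.0099 0.0007 0.0106 0.11   0.15   0.43  ]
[[-0.0099,0.0007,0.0105,0.11,-0.15,-0.43],[-0.0098,0.0006,0.0105,0.11,-0.15,-0.43],[-0.0098,0.0006,0.0106,0.11,-0.15,-0.43],[-0.0098,0.0005,0.0106,0.11,-0.15,-0.43]]
```

View pics/side3c.png

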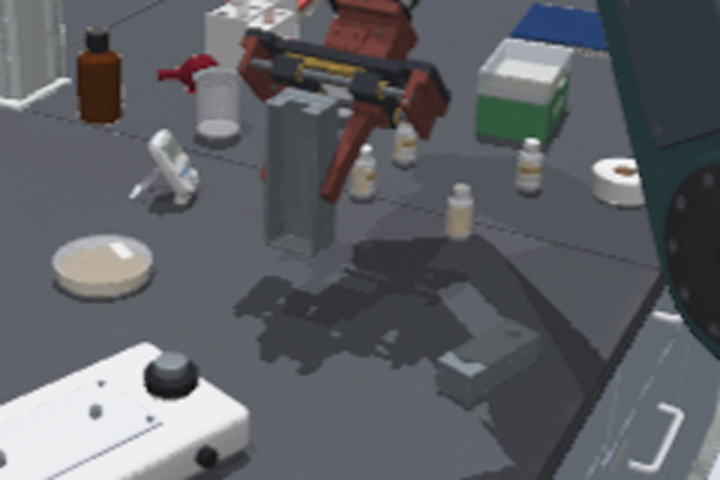

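The tub stands vertical in the grip, notch up and mouth towards +y. I lower it onto its end.

>>> step_arm --pt "-0.0098 0 0.0105 0 0 0" --pt "-0.0098 0 0.0105 0 0 0" --pt "-0.0098 0 0.0105 0 0 0" --pt "-0.0098 0 0.0105 0 0 0" --pt "-0.004 0 0.004 0 0 0" --pt "0 0 0 0 0 0"

```text
time_s: 10.98
tcp_pos: [0.5169, -0.0603, 0.1146]
tool_rot: [-1.783, -1.729, -0.725]
wrist_force: [-0.6, 0.4, -1.7]
gripper_width: 0.543
```

>>> step_arm --pt "-0.0021 0 0.0021 0 0 0" --pt "-0.0021 0 0.0021 0 0 0" --pt "0 0 0 0 0 0"

```text
time_s: 11.35
tcp_pos: [0.5173, -0.0607, 0.1088]
tool_rot: [-1.783, -1.73, -0.726]
wrist_force: [-0.5, -0.2, -2.3]
gripper_width: 0.547
```

```bash
python3 go.py
```

```text
t 11.35 g [ 0.5177 -0.0175  0.0658] yaw 88.6 tilt 45.1 roll -0.9 q [-0.61  0.71  1.76  0.66  1.26 -0.98] F [-0.5 -0.2 -2.3] w 0.0480
```

>>> step_arm --pt "-0.0012 0 0.0012 0 0 0" --pt "-0.0012 0 0.0012 0 0 0" --pt "0 0 0 0 0 0"

```text
time_s: 11.72
tcp_pos: [0.5175, -0.0611, 0.1078]
tool_rot: [-1.782, -1.73, -0.729]
wrist_force: [0.4, -0.4, -1.6]
gripper_width: 0.547
```

>>> step_arm --pt "-0.0012 0 0.0012 0 0 0" --pt "-0.0012 0 0.0012 0 0 0" --pt "0 0 0 0 0 0"

```text
time_s: 12.1
tcp_pos: [0.5176, -0.0615, 0.1075]
tool_rot: [-1.779, -1.73, -0.733]
wrist_force: [-0.9, 0.1, -2.6]
gripper_width: 0.545
```

>>> step_arm --pt "-0.003 0 0.003 0 0 0" --pt "0 0 0 0 0 0" --pt "0 0 0 0 0 0"

```text
time_s: 12.48
tcp_pos: [0.5177, -0.0612, 0.1061]
tool_rot: [-1.775, -1.728, -0.738]
wrist_force: [0.1, -0.8, -1.5]
gripper_width: 0.544
```

```bash
python3 go.py; python3 -c "
from h import *
snap('side','side4');C=cloud(load('side4'))
m=(abs(C[...,0]-.5)<.06)&(abs(C[...,1]+.01)<.05)&(C[...,2]>.008)&(C[...,2]<.145)
v,u=np.where(m);print(u.min(),u.max(),v.min(),v.max())
for zz in (.01,.03,.05,.12,.13):
  q=C[m&(abs(C[...,2]-zz)<.006)]; print(zz,len(q),q.min(0),q.max(0)) if len(q) else 0
"
```

```text
t 12.47 g [ 0.5183 -0.0176  0.0635] yaw 88.7 tilt 45.7 roll -0.5 q [-0.61  0.72  1.76  0.67  1.26 -0.99] F [ 0.1 -0.8 -1.5] w 0.0477
266 314 176 238
0.01 61 [ 0.4910671  -0.03255608  0.00803252] [0.53951033 0.00827496 0.01565113]
0.03 87 [ 0.49143293 -0.02825785  0.02406762] [0.53935324 0.0092334  0.03589445]
0.05 86 [ 0.4823156  -0.02269622  0.0440251 ] [0.54014204 0.01122313 0.0555992 ]
0.12 132 [ 0.44079441 -0.05983314  0.11414594] [0.55939159 0.00833226 0.12597675]
0.13 240 [ 0.440416   -0.05937024  0.1240475 ] [0.55891366 0.01187258 0.13585992]
```

Grasp height 63.5 mm means the end is on the worktop. I release.

>>> step_arm --pt "0 0 0 0 0 0" --pt "0 0 0 0 0 0" --pt "0 0 0 0 0 0" --pt "0 0 0 0 0 0" --jaw 0.0878

```text
time_s: 13.02
tcp_pos: [0.5176, -0.0605, 0.1055]
tool_rot: [-1.774, -1.727, -0.738]
wrist_force: [-0.3, 0.6, -0.5]
gripper_width: 0.957
```

>>> step_arm --pt "0 0 -0.04 0 0 0" --pt "0 0 -0.05 0 0 0" --pt "0 0 -0.05 0 0 0" --pt "0 0 -0.03 0 0 0"

```text
time_s: 13.52
tcp_pos: [0.5148, -0.1831, 0.2258]
tool_rot: [-1.77, -1.723, -0.733]
wrist_force: [-0.3, -1.0, -0.1]
gripper_width: 0.999
```

```bash
python3 go.py .52 -.02 .28 90 0 6 .52 .06 .24 90 -45 6; python3 -c "
from h import *
snap('side','side4');a=cv2.imread('pics/side4.png');cv2.imwrite('pics/side4c.png',cv2.resize(a[130:290,180:420],(720,480),interpolation=2));C=cloud(load('side4'))
m=(abs(C[...,0]-.5)<.06)&(abs(C[...,1]+.01)<.05)&(C[...,2]>.008)&(C[...,2]<.145)
for zz in (.01,.05,.12,.13):
  q=C[m&(abs(C[...,2]-zz)<.006)]; print(zz,len(q),q.min(0),q.max(0)) if len(q) else 0
"
```

```text
t 13.53 g [ 0.5149 -0.1393  0.1834] yaw 88.9 tilt 46.0 roll -0.9 q [-0.77  0.61  1.55  0.55  1.6  -0.9 ] F [-0.3 -1.  -0.1] w 0.0877
max [3.37e-02 6.00e-04 1.28e-02 7.00e-02 7.66e+00 2.40e-01]
[[0.0335,0.0001,0.0036,-0.07,-7.66,-0.24],[0.0337,0.0002,0.0002,-0.07,-7.66,-0.24],[0.0335,0.0003,-0.0032,-0.07,-7.66,-0.24],[0.0327,0.0004,-0.0065,-0.07,-7.66,-0.24],[0.0316,0.0005,-0.0097,-0.07,-7.66,-0.24],[0.03,0.0006,-0.0128,-0.07,-7.66,-0.24]]
max [2.28e-02 0.00e+00 7.20e-03 0.00e+00 7.50e+00 0.00e+00]
[[0.0213,-0.0,0.0072,-0.0,-7.5,-0.0],[0.0221,-0.0,0.0054,-0.0,-7.5,-0.0],[0.0226,-0.0,0.0035,-0.0,-7.5,-0.0],[0.0228,-0.0,0.0016,-0.0,-7.5,-0.0],[0.0228,-0.0,-0.0004,-0.0,-7.5,-0.0],[0.0226,-0.0,-0.0023,-0.0,-7.5,-0.0]]
0.01 64 [ 0.49001026 -0.03151519  0.00813575] [0.54046493 0.00945016 0.01569549]
0.05 91 [ 0.49088725 -0.02696982  0.04417057] [0.54000975 0.00859182 0.0558874 ]
0.12 75 [ 0.49059114 -0.02995007  0.11417449] [0.54036209 0.01100674 0.12534458]
0.13 140 [ 0.49047587 -0.03426349  0.12407688] [0.54044988 0.01100674 0.13278065]
```

View pics/side4c.png

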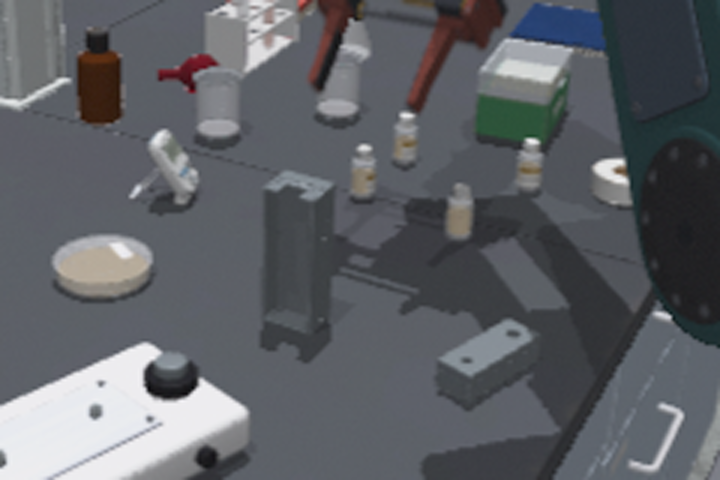

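Tub stands steadily on its plain end with the mouth to +y, centre about (0.515, −0.013). I go over the top to the mouth side.

>>> step_arm --pt "0.0335 0 0.0036 0 -7.6 0" --pt "0.0337 0 0 0 -7.6 0" --pt "0.0335 0 -0.003 0 -7.6 0" --pt "0.0327 0 -0.0065 0 -7.6 0" --pt "0.0316 0 -0.0097 0 -7.6 0" --pt "0.03 0 -0.0128 0 -7.6 0"

```text
time_s: 14.32
tcp_pos: [0.5203, -0.0198, 0.3397]
tool_rot: [2.253, 2.188, -0.032]
wrist_force: [-0.1, -0.2, -1.0]
gripper_width: 0.999
```

>>> step_arm --pt "0.026 0 0.007 0 -7.5 0" --pt "0.027 0 0.005 0 -7.5 0" --pt "0.027 0 0.0035 0 -7.5 0" --pt "0.027 0 0.0016 0 -7.5 0" --pt "0.027 0 -0.001 0 -7.5 0" --pt "0.027 0 -0.003 0 -7.5 0" --pt "0 0 0 0 0 0"

```text
time_s: 15.2
tcp_pos: [0.5202, 0.1387, 0.2679]
tool_rot: [1.747, 1.73, -0.775]
wrist_force: [-0.2, -0.6, -0.2]
gripper_width: 1.001
```

```bash
python3 go.py .5155 .086 .166 88.7 -45 3 .5155 -.014 .066 88.7 -45 6
```

```text
t 15.20 g [0.5192 0.0939 0.2266] yaw 89.2 tilt -47.3 roll -0.6 q [ 0.49  0.54  1.56 -0.69  1.54  0.71] F [-0.2 -0.6 -0.2] w 0.0879
max [0.0122 0.0011 0.016  0.01   0.76   0.25  ]
[[0.0122,-0.001,0.0157,-0.01,0.76,0.25],[0.012,-0.0011,0.0158,-0.01,0.76,0.25],[0.0118,-0.0011,0.016,-0.01,0.76,0.25]]
max [0.     0.0004 0.0236 0.     0.     0.    ]
[[0.0,0.0004,0.0236,0.0,0.0,0.0],[0.0,0.0004,0.0236,0.0,0.0,0.0],[0.0,0.0004,0.0236,0.0,0.0,0.0],[0.0,0.0004,0.0236,0.0,0.0,0.0],[0.0,0.0004,0.0236,0.0,0.0,0.0],[0.0,0.0004,0.0236,0.0,0.0,0.0]]
```

>>> step_arm --pt "0.0122 -0.001 0.0157 0 0.8 0.2" --pt "0.012 -0.001 0.0158 0 0.8 0.2" --pt "0.012 -0.001 0.016 0 0.8 0.2" --pt "0 0 0 0 0 0"

```text
time_s: 15.7
tcp_pos: [0.5157, 0.1271, 0.2093]
tool_rot: [1.789, 1.754, -0.732]
wrist_force: [0.6, -0.1, -0.4]
gripper_width: 0.998
```

```bash
python3 go.py .5155 -.016 .067 88.7 -45 6
```

```text
t 15.70 g [0.5146 0.0845 0.1656] yaw 88.8 tilt -44.3 roll -0.2 q [ 0.46  0.59  1.63 -0.68  1.4   0.77] F [ 0.6 -0.1 -0.4] w 0.0876
max [0.0004 0.0005 0.0235 0.01   0.11   0.03  ]
[[-0.0004,0.0005,0.0235,-0.01,-0.11,0.03],[-0.0003,0.0005,0.0235,-0.01,-0.11,0.03],[-0.0003,0.0005,0.0235,-0.01,-0.11,0.03],[-0.0002,0.0005,0.0235,-0.01,-0.11,0.03],[-0.0002,0.0005,0.0235,-0.01,-0.11,0.03],[-0.0001,0.0005,0.0235,-0.01,-0.11,0.03]]
```

>>> step_arm --pt "0 0 0.0235 0 0 0" --pt "0 0 0.0235 0 0 0" --pt "0 0 0.0235 0 0 0" --pt "0 0 0.0235 0 0 0" --pt "0 0 0.0235 0 0 0" --pt "0 0 0.017 0 0 0" --pt "0 0 0 0 0 0"

```text
time_s: 16.58
tcp_pos: [0.518, 0.0287, 0.1199]
tool_rot: [1.798, 1.749, -0.712]
wrist_force: [-0.0, -0.4, 0.6]
gripper_width: 1.0
```

>>> step_arm --pt "0 0 0 0 0 0" --pt "0 0 0 0 0 0" --pt "0 0 0 0 0 0" --pt "0 0 0 0 0 0" --pt "0 0 0 0 0 0" --pt "0 0 0 0 0 0" --pt "0 0 0 0 0 0" --jaw 0.03

```text
time_s: 17.45
tcp_pos: [0.5193, 0.0304, 0.1219]
tool_rot: [1.797, 1.749, -0.708]
wrist_force: [-0.9, 0.3, 0.5]
gripper_width: 0.546
```

```bash
python3 go.py .5155 -.016 .14 88.7 -45 4; python3 -c "
from h import *
snap('side','side5');a=cv2.imread('pics/side5.png');cv2.imwrite('pics/side5c.png',cv2.resize(a[130:290,180:420],(720,480),interpolation=2))"
```

```text
t 17.45 g [ 0.5189 -0.0118  0.0779] yaw 88.8 tilt -43.7 roll 0.8 q [ 0.31  0.67  1.78 -0.81  1.14  0.86] F [-0.9  0.3  0.5] w 0.0479
max [0.0113 0.0006 0.0105 0.14   0.31   0.12  ]
[[-0.0112,-0.0005,-0.0105,0.14,-0.31,-0.12],[-0.0112,-0.0005,-0.0104,0.14,-0.31,-0.12],[-0.0113,-0.0006,-0.0104,0.14,-0.31,-0.12],[-0.0113,-0.0006,-0.0103,0.14,-0.31,-0.12]]
```

View pics/side5c.png

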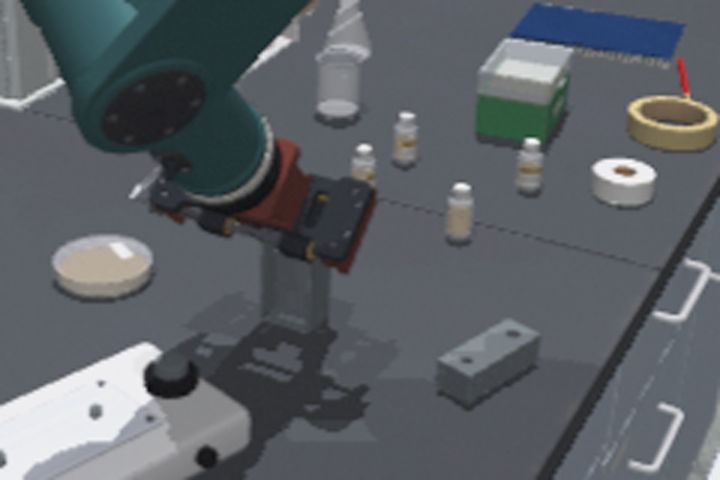

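Tub is gripped across its width from the mouth side (47.9 mm). I lift, then pitch another 90°.

>>> step_arm --pt "-0.0112 0 -0.0105 0 0 0" --pt "-0.0112 0 -0.0105 0 0 0" --pt "-0.0112 0 -0.0105 0 0 0" --pt "-0.0112 0 -0.0105 0 0 0" --pt "-0.0112 0 -0.0105 0 0 0" --pt "0 0 0 0 0 0"

```text
time_s: 18.25
tcp_pos: [0.5185, 0.0263, 0.2048]
tool_rot: [1.799, 1.749, -0.704]
wrist_force: [0.5, 1.0, -2.1]
gripper_width: 0.542
```

>>> step_arm --pt "-0.0095 0 0.0008 0 9 0" --pt "-0.0095 0 0.0008 0 9 0" --pt "-0.0095 0 0.0008 0 9 0" --pt "-0.0095 0 0.0008 0 9 0" --pt "-0.0095 0 0.0008 0 9 0" --pt "-0.0095 0 0.0008 0 9 0" --pt "-0.0095 0 0.0008 0 9 0" --pt "-0.0095 0 0.0008 0 9 0" --pt "-0.0095 0 0.0008 0 9 0" --pt "-0.0095 0 0.0008 0 9 0" --pt "0 0 0 0 0 0"

```text
time_s: 19.62
tcp_pos: [0.5145, -0.0624, 0.1981]
tool_rot: [-1.73, -1.714, -0.801]
wrist_force: [0.4, -0.4, -2.6]
gripper_width: 0.545
```

```bash
python3 go.py .515 -.02 .05 88.7 46.3 6
```

```text
t 19.62 g [ 0.5159 -0.0165  0.158 ] yaw 89.1 tilt 48.9 roll 0.9 q [-0.64  0.59  1.73  0.67  1.44 -0.94] F [ 0.4 -0.4 -2.6] w 0.0479
max [1.35e-02 4.00e-04 1.19e-02 5.00e-02 4.30e-01 1.50e-01]
[[-0.0135,-0.0004,0.0114,0.05,-0.43,0.15],[-0.0134,-0.0003,0.0115,0.05,-0.43,0.15],[-0.0133,-0.0003,0.0116,0.05,-0.43,0.15],[-0.0132,-0.0002,0.0117,0.05,-0.43,0.15],[-0.0131,-0.0002,0.0118,0.05,-0.43,0.15],[-0.0131,-0.0001,0.0119,0.05,-0.43,0.15]]
```

>>> step_arm --pt "-0.0135 0 0.0114 0 -0.43 0" --pt "-0.0134 0 0.0115 0 -0.43 0" --pt "-0.0133 0 0.0116 0 -0.43 0" --pt "-0.0132 0 0.0117 0 -0.43 0" --pt "-0.0131 0 0.0118 0 -0.43 0" --pt "-0.013 0 0.0119 0 -0.43 0" --pt "0 0 0 0 0 0"

```text
time_s: 20.5
tcp_pos: [0.5159, -0.062, 0.0859]
tool_rot: [-1.763, -1.756, -0.756]
wrist_force: [-0.5, -0.1, -1.8]
gripper_width: 0.545
```

```bash
python3 go.py .515 -.02 .026 88.7 46.3 3
```

```text
t 20.50 g [ 0.5171 -0.0184  0.0432] yaw 89.4 tilt 45.6 roll 0.9 q [-0.62  0.75  1.77  0.68  1.23 -1.05] F [-0.5 -0.1 -1.8] w 0.0478
max [0.0048 0.0007 0.0036 0.04   0.25   0.38  ]
[[-0.0047,-0.0007,0.0036,0.04,0.25,0.38],[-0.0047,-0.0007,0.0036,0.04,0.25,0.38],[-0.0048,-0.0007,0.0036,0.04,0.25,0.38]]
```

>>> step_arm --pt "-0.0045 0 0.0038 0 0.2 0" --pt "-0.0045 0 0.0038 0 0.2 0" --pt "-0.003 0 0.003 0 0 0" --pt "0 0 0 0 0 0"

```text
time_s: 21.0
tcp_pos: [0.5168, -0.0634, 0.0694]
tool_rot: [-1.758, -1.752, -0.763]
wrist_force: [0.0, -0.0, -2.3]
gripper_width: 0.544
```

```bash
python3 go.py; python3 -c "
from h import *
snap('side','side6');a=cv2.imread('pics/side6.png');cv2.imwrite('pics/side6c.png',cv2.resize(a[130:290,180:420],(720,480),interpolation=2))"
```

```text
t 21.00 g [ 0.518  -0.0195  0.027 ] yaw 89.4 tilt 46.0 roll 1.0 q [-0.62  0.78  1.77  0.69  1.21 -1.08] F [ 0.  -0.  -2.3] w 0.0478
```

View pics/side6c.png

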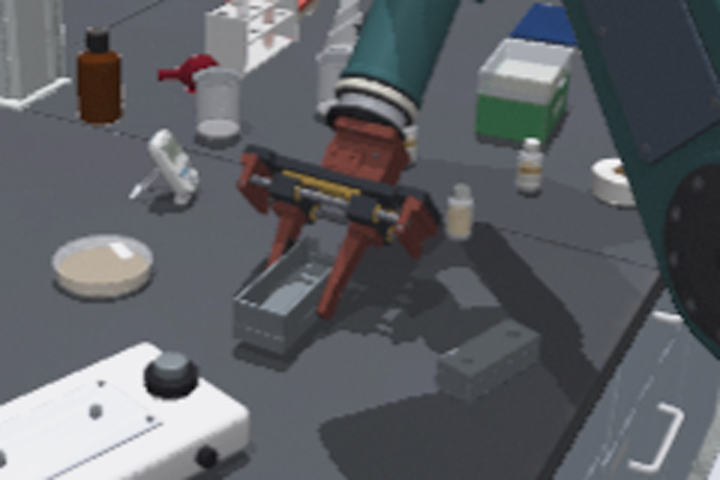

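Tub is mouth-up, a few mm above the worktop. I release and back off.

>>> step_arm --pt "-0.0015 0 0.0015 0 0 0" --pt "0 0 0 0 0 0" --pt "0 0 0 0 0 0" --pt "0 0 0 0 0 0" --pt "0 0 0 0 0 0" --jaw 0.0878

```text
time_s: 21.68
tcp_pos: [0.5172, -0.0632, 0.0686]
tool_rot: [-1.758, -1.752, -0.766]
wrist_force: [0.4, -0.8, -0.6]
gripper_width: 0.994
```

>>> step_arm --pt "0 0 -0.04 0 0 0" --pt "0 0 -0.05 0 0 0" --pt "0 0 -0.05 0 0 0" --pt "0 0 -0.04 0 0 0" --pt "0.01 0 -0.01 0 -8 0" --pt "0.01 0 -0.01 0 -8 0" --pt "0.01 0 -0.01 0 -8 0" --pt "0.01 0 -0.01 0 -8 0" --pt "0.01 0 0 0 -8 0" --pt "0 0 0 0 0 0"

```text
time_s: 22.92
tcp_pos: [0.5117, -0.1765, 0.2567]
tool_rot: [-2.199, -2.172, -0.115]
wrist_force: [0.7, -0.5, 0.4]
gripper_width: 0.997
```

```bash
python3 go.py; cat > tub.py <<'E'
from h import *
import sys
np.set_printoptions(precision=4,suppress=True)
def tub(fn,zr,cx,cy,cam="top",rad=.09):
    snap(cam,fn); C=cloud(load(fn)); m=(abs(C[...,2]-zr)<.006)&(np.hypot(C[...,0]-cx,C[...,1]-cy)<rad)
    p=C[m]; r=cv2.minAreaRect((p[:,:2]*1000).astype(np.float32)); print(m.sum(),"rim z",np.median(p[:,2]),"rect",r)
    v,u=np.where(m); print("px",u.min(),u.max(),v.min(),v.max()); return m
if __name__=="__main__": tub(sys.argv[1],*[float(x) for x in sys.argv[2:5]],*(sys.argv[5:6]))
E
python3 tub.py top2 .038 .517 -.02; python3 tub.py side7 .038 .517 -.02 side
```

```text
t 22.93 g [ 0.5129 -0.1712  0.196 ] yaw 89.2 tilt 5.0 roll 1.0 q [-0.51  0.33  1.69  0.09  1.15 -0.53] F [ 0.7 -0.5  0.4] w 0.0876
187 rim z 0.03843152152601226 rect ((519.0203247070312, -4.16033935546875), (130.16015625, 46.98674392700195), 88.55794525146484)
px 249 302 216 235
203 rim z 0.03650027890410479 rect ((516.7771606445312, -6.375526428222656), (133.44085693359375, 51.015316009521484), 89.3554916381836)
px 258 297 212 239
```

```bash
python3 go.py .518 -.005 .13 88.8 0 6 .518 -.005 .025 88.8 0 6
```

```text
t 23.02 g [ 0.5132 -0.173   0.1952] yaw 89.1 tilt 5.1 roll 1.0 q [-0.51  0.33  1.68  0.09  1.15 -0.54] F [-1.4 -0.  -0.9] w 0.0878
max [2.88e-02 4.00e-04 1.33e-02 1.60e-01 8.50e-01 6.00e-02]
[[0.0278,0.0003,0.0133,0.16,-0.85,0.06],[0.028,0.0004,0.0129,0.16,-0.85,0.06],[0.0282,0.0004,0.0125,0.16,-0.85,0.06],[0.0284,0.0004,0.0121,0.16,-0.85,0.06],[0.0286,0.0004,0.0117,0.16,-0.85,0.06],[0.0288,0.0004,0.0113,0.16,-0.85,0.06]]
max [0.     0.     0.0175 0.     0.     0.    ]
[[0.0,-0.0,0.0175,0.0,0.0,0.0],[0.0,-0.0,0.0175,0.0,0.0,0.0],[0.0,-0.0,0.0175,0.0,0.0,0.0],[0.0,-0.0,0.0175,0.0,0.0,0.0],[0.0,-0.0,0.0175,0.0,0.0,0.0],[0.0,-0.0,0.0175,0.0,0.0,0.0]]
```

>>> step_arm --pt "0.028 0 0.0133 0.2 -0.9 0" --pt "0.028 0 0.013 0.2 -0.9 0" --pt "0.028 0 0.0125 0.2 -0.9 0" --pt "0.028 0 0.012 0.2 -0.9 0" --pt "0.028 0 0.0117 0.2 -0.9 0" --pt "0.024 0 0.011 0.1 -0.9 0" --pt "0 0 0 0 0 0"

```text
time_s: 23.9
tcp_pos: [0.5168, -0.0157, 0.1835]
tool_rot: [-2.244, -2.176, 0.01]
wrist_force: [0.5, -0.4, -0.3]
gripper_width: 1.0
```

```bash
python3 go.py .518 -.005 .025 88.8 0 6; python3 -c "
from h import *
snap('wrist','w1');z=load('w1');C=cloud(z);m=(abs(C[...,2]-.038)<.005)&(np.hypot(C[...,0]-.518,C[...,1]+.005)<.09);p=C[m];print(m.sum(),cv2.minAreaRect((p[:,:2]*1000).astype(np.float32)))"
```

```text
t 23.90 g [ 0.5158 -0.0153  0.1225] yaw 88.2 tilt 0.4 roll -0.9 q [-0.17  0.39  1.81  0.    0.96 -0.14] F [ 0.5 -0.4 -0.3] w 0.0878
max [0.0018 0.0004 0.0163 0.15   0.06   0.09  ]
[[0.0017,0.0004,0.0163,-0.15,-0.06,-0.09],[0.0017,0.0004,0.0163,-0.15,-0.06,-0.09],[0.0017,0.0003,0.0163,-0.15,-0.06,-0.09],[0.0017,0.0003,0.0163,-0.15,-0.06,-0.09],[0.0017,0.0002,0.0163,-0.15,-0.06,-0.09],[0.0018,0.0002,0.0163,-0.15,-0.06,-0.09]]
2384 ((519.5738525390625, -6.829017639160156), (130.0879669189453, 48.097232818603516), 89.3221435546875)
```

View pics/w1.png

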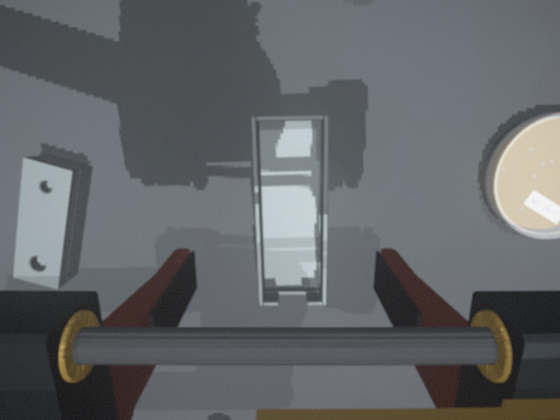

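Wrist view: the tub is mouth-up with its notch at the lower (−y) end, pixel (290,298). The rect is 130×48 mm, centred at (0.5195, −0.0068). I descend and grip vertically.

>>> step_arm --pt "0.0015 0.001 0.0163 -0.15 0 -0.15" --pt "0.0015 0.001 0.0163 -0.15 0 -0.15" --pt "0.0015 0.001 0.0163 -0.15 0 -0.15" --pt "0.0015 0.001 0.0163 -0.15 0 -0.15" --pt "0.0015 0 0.0163 -0.15 0 -0.15" --pt "0.0015 0 0.01 -0.15 0 -0.15" --pt "0 0 0 0 0 0"

```text
time_s: 24.82
tcp_pos: [0.5256, -0.0189, 0.0905]
tool_rot: [-2.25, -2.187, -0.014]
wrist_force: [0.5, 0.2, -0.1]
gripper_width: 1.002
```

>>> step_arm --pt "0 0 0 0 0 0" --pt "0 0 0 0 0 0" --pt "0 0 0 0 0 0" --pt "0 0 0 0 0 0" --pt "0 0 0 0 0 0" --pt "0 0 0 0 0 0" --pt "0 0 0 0 0 0" --jaw 0.03

```text
time_s: 25.7
tcp_pos: [0.5261, -0.0194, 0.0919]
tool_rot: [-2.251, -2.188, -0.015]
wrist_force: [-1.3, 0.0, -1.1]
gripper_width: 0.545
```

```bash
python3 go.py .519 -.007 .14 89 0 7
```

```text
t 25.70 g [ 0.5264 -0.0189  0.0309] yaw 88.4 tilt 0.5 roll 0.3 q [-0.17  0.54  1.87  0.01  0.73 -0.16] F [-1.3  0.  -1.1] w 0.0479
max [0.0019 0.001  0.0156 0.04   0.07   0.09  ]
[[0.0019,-0.001,-0.0156,0.04,-0.07,-0.09],[0.0019,-0.001,-0.0156,0.04,-0.07,-0.09],[0.0018,-0.001,-0.0156,0.04,-0.07,-0.09],[0.0018,-0.001,-0.0156,0.04,-0.07,-0.09],[0.0018,-0.001,-0.0156,0.04,-0.07,-0.09],[0.0018,-0.001,-0.0156,0.04,-0.07,-0.09],[0.0018,-0.001,-0.0156,0.04,-0.07,-0.09]]
```

>>> step_arm --pt "0 0 -0.018 0 0 0" --pt "0 0 -0.018 0 0 0" --pt "0 0 -0.018 0 0 0" --pt "0 0 -0.018 0 0 0" --pt "0 0 -0.018 0 0 0" --pt "0 0 -0.018 0 0 0" --pt "0 0 -0.01 0 0 0" --pt "0 0 0 0 0 0"

```text
time_s: 26.7
tcp_pos: [0.5246, -0.02, 0.212]
tool_rot: [-2.249, -2.186, -0.013]
wrist_force: [0.5, 0.3, -2.1]
gripper_width: 0.548
```

```bash
python3 go.py .51 .05 .17 170 0 9 .54 .22 .17 250 0 9;  python3 -c "
from h import *
from go import cur
s,M,p=cur();snap('wrist','w2');C=cloud(load('w2'));T=M.inv().apply((C.reshape(-1,3)-p)).reshape(C.shape)
m=(abs(T[...,2]-.0545)<.007)&(abs(T[...,0]-.01)<.09)&(abs(T[...,1])<.03)
p=T[m];print(m.sum(),np.median(p[:,2]),cv2.minAreaRect((p[:,:2]*1000).astype(np.float32)))
cv2.imwrite('pics/w2m.png',(m*255).astype(np.uint8))"
```

```text
t 26.70 g [ 0.5247 -0.0195  0.151 ] yaw 88.4 tilt 0.5 roll 0.1 q [-0.18  0.36  1.78  0.01  1.01 -0.15] F [ 0.5  0.3 -2.1] w 0.0481
max [7.90e-03 6.80e-03 2.10e-03 5.00e-02 4.00e-02 9.07e+00]
[[0.0077,-0.0018,-0.002,0.05,-0.04,-9.07],[0.0079,-0.0006,-0.002,0.05,-0.04,-9.07],[0.0079,0.0007,-0.002,0.05,-0.04,-9.07],[0.0077,0.0019,-0.0021,0.05,-0.04,-9.07],[0.0073,0.0031,-0.0021,0.05,-0.04,-9.07],[0.0068,0.0042,-0.0021,0.05,-0.04,-9.07],[0.006,0.0052,-0.0021,0.05,-0.04,-9.07],[0.0051,0.0061,-0.0021,0.05,-0.04,-9.07],[0.0041,0.0068,-0.0021,0.05,-0.04,-9.07]]
max [0.0181 0.0192 0.     0.     0.     8.89  ]
[[-0.0,0.0192,0.0,0.0,0.0,-8.89],[-0.003,0.0189,-0.0,0.0,0.0,-8.89],[-0.0059,0.0183,0.0,0.0,0.0,-8.89],[-0.0086,0.0171,0.0,0.0,0.0,-8.89],[-0.0112,0.0156,0.0,0.0,0.0,-8.89],[-0.0134,0.0137,0.0,0.0,0.0,-8.89],[-0.0154,0.0115,0.0,0.0,0.0,-8.89],[-0.017,0.0089,-0.0,0.0,0.0,-8.89],[-0.0181,0.0062,0.0,0.0,0.0,-8.89]]
7127 0.05529876412482339 ((12.64984130859375, -0.010873794555664062), (59.99308776855469, 130.0623321533203), 89.2627182006836)
```

The held tub's centre is at tool x +12.6 mm. I swing over towards the mixer, turning about 160°.

>>> step_arm --pt "0.0077 -0.0018 -0.002 0 0 -9.07" --pt "0.0079 -0.0006 -0.002 0 0 -9.07" --pt "0.0079 0.0007 -0.002 0 0 -9.07" --pt "0.0077 0.0019 -0.002 0 0 -9.07" --pt "0.0073 0.0031 -0.002 0 0 -9.07" --pt "0.0068 0.0042 -0.002 0 0 -9.07" --pt "0.006 0.0052 -0.002 0 0 -9.07" --pt "0.0051 0.0061 -0.002 0 0 -9.07" --pt "0.0041 0.0068 -0.002 0 0 -9.07"

```text
time_s: 27.88
tcp_pos: [0.5032, 0.0515, 0.2218]
tool_rot: [-0.202, -3.12, -0.016]
wrist_force: [-0.4, -0.2, -2.1]
gripper_width: 0.544
```

>>> step_arm --pt "0 0.0192 0 0 0 -8.89" --pt "-0.003 0.0189 0 0 0 -8.89" --pt "-0.006 0.0183 0 0 0 -8.89" --pt "-0.0086 0.0171 0 0 0 -8.89" --pt "-0.0112 0.0156 0 0 0 -8.89" --pt "-0.0134 0.0137 0 0 0 -8.89" --pt "-0.0154 0.0115 0 0 0 -8.89" --pt "-0.017 0.009 0 0 0 -8.89" --pt "-0.018 0.006 0 0 0 -8.89" --pt "0 0 0 0 0 0"

```text
time_s: 29.12
tcp_pos: [0.5175, 0.228, 0.2126]
tool_rot: [1.906, -2.473, -0.041]
wrist_force: [-0.9, -0.4, -1.8]
gripper_width: 0.544
```

```bash
python3 go.py; python3 -c "
from h import *
snap('wrist','w3');snap('top','top3')
a=load('w3')['im'];b=load('top3')['im']
cv2.imwrite('pics/v3.png',np.hstack([cv2.resize(a,(400,300)),cv2.resize(b[160:265,110:250],(400,300),interpolation=2)]))"
```

```text
t 29.12 g [0.5156 0.2285 0.1516] yaw -104.8 tilt -0.0 roll 1.9 q [ 0.28  0.42  1.67  0.02  1.08 -2.61] F [-0.9 -0.4 -1.8] w 0.0478
```

View pics/v3.png

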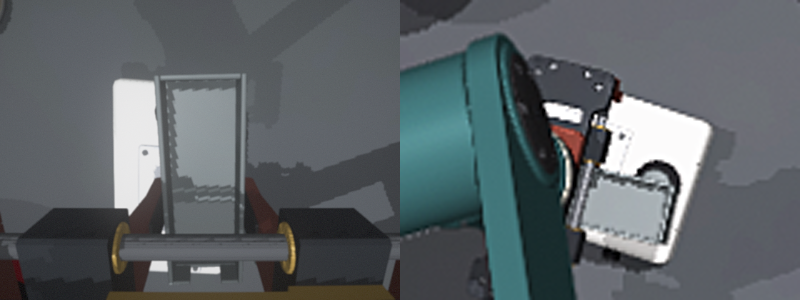

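```bash
python3 -c "
from h import *
a=load('top0')['im'];b=load('side0')['im']
cv2.imwrite('pics/v4.png',np.hstack([cv2.resize(a[170:260,120:225],(400,343),interpolation=2),cv2.resize(b[240:315,148:266],(400,254),interpolation=2)[:254].copy() if 0 else cv2.copyMakeBorder(cv2.resize(b[240:315,148:266],(400,254),interpolation=2),0,89,0,0,0)]))"
```

```text
(no output)
```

View pics/v4.png

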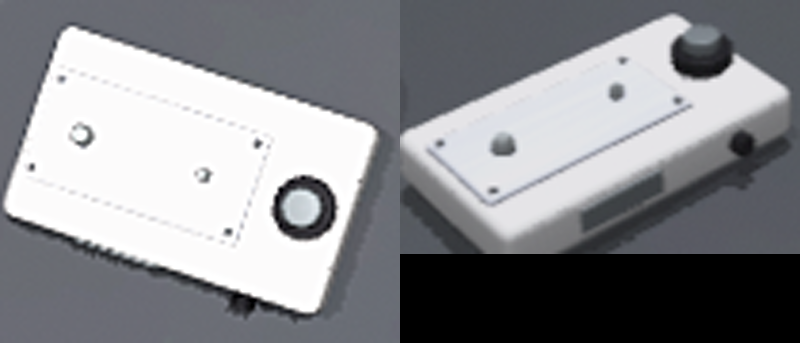

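```bash
python3 - <<'E'
from h import *
np.set_printoptions(precision=4,suppress=True)
t=load('top0');s=load('side0')
T=lambda l:[((x+.5)*105/400-.5+120,(y+.5)*90/343-.5+170) for x,y in l]
S=lambda l:[((x+.5)*118/400-.5+148,(y+.5)*75/254-.5+240) for x,y in l]
def rep(n,p,b,sc):
    d=p[0]-p[1]; print(n,p[0],p[1],"mid",(p[0]+p[1])/2,"ang",np.degrees(np.arctan2(d[1],d[0])),np.hypot(*d[:2])); print(" screws mid",sc.mean(0),"btn",b)
rep("top",atz(t,T([(81,134),(203,175)]),.055),atz(t,T([(302,207)]),.06),atz(t,T([(61,79),(258,143),(31,167),(228,232)]),.045))
rep("side",atz(s,S([(103,145),(216,92)]),.050),bydepth(s,S([(302,35)])),atz(s,S([(40,144),(223,61),(278,100),(93,190)]),.045))
# housing outline by depth from both cameras
for n,z in(("top",t),("side",s)):
    C=cloud(z); m=(abs(C[...,2]-.041)<.0035)&(np.hypot(C[...,0]-.55,C[...,1]-.27)<.14)
    r=cv2.minAreaRect((C[m][:,:2]*1000).astype(np.float32)); print(n,m.sum(),r)
print(bydepth(t,T([(302,207)])))
E
```

```text
top [0.5765 0.3241 0.055 ] [0.5482 0.2447 0.055 ] mid [0.5624 0.2844 0.055 ] ang 70.42380194953768 0.08425592173237272
 screws mid [0.5627 0.2857 0.045 ] btn [[0.5261 0.1803 0.06  ]]
side [0.5737 0.3249 0.05  ] [0.5462 0.2462 0.05  ] mid [0.56   0.2856 0.05  ] ang 70.72393547531149 0.083313783918434
 screws mid [0.5615 0.283  0.045 ] btn [[0.5239 0.1789 0.0621]]
top 2561 ((551.6004638671875, 259.295166015625), (221.151611328125, 132.15939331054688), 70.28678894042969)
side 2357 ((551.4896850585938, 257.5982666015625), (219.80519104003906, 131.95587158203125), 71.27183532714844)
[[0.5259 0.1793 0.066 ]]
```

```bash
python3 go.py .566 .2967 .13 -109.8 0 5
```

```text
t 29.23 g [0.5152 0.2273 0.1517] yaw -104.9 tilt 0.0 roll 1.9 q [ 0.28  0.42  1.67  0.02  1.08 -2.61] F [-0.  -0.6 -2.8] w 0.0478
max [0.0164 0.006  0.0043 0.38   0.02   0.97  ]
[[-0.016,-0.006,0.0041,0.38,-0.02,0.97],[-0.0161,-0.0057,0.0042,0.38,-0.02,0.97],[-0.0162,-0.0054,0.0042,0.38,-0.02,0.97],[-0.0163,-0.0051,0.0043,0.38,-0.02,0.97],[-0.0164,-0.0048,0.0043,0.38,-0.02,0.97]]
```

>>> step_arm --pt "-0.016 -0.006 0.004 0.4 0 1" --pt "-0.016 -0.0057 0.004 0.4 0 1" --pt "-0.016 -0.0054 0.004 0.4 0 1" --pt "-0.016 -0.005 0.004 0.4 0 1" --pt "-0.014 -0.004 0.004 0.4 0 1" --pt "0 0 0 0 0 0" --pt "0 0 0 0 0 0"

```text
time_s: 30.1
tcp_pos: [0.5646, 0.2873, 0.1889]
tool_rot: [1.766, -2.589, 0.006]
wrist_force: [-1.1, 1.0, -1.4]
gripper_width: 0.545
```

```bash
python3 go.py .566 .2967 .105 -109.8 0 3
```

```text
t 30.10 g [0.5643 0.2869 0.1279] yaw -111.4 tilt 0.5 roll 0.0 q [ 0.36  0.52  1.55 -0.01  1.08 -2.4 ] F [-1.1  1.  -1.4] w 0.0478
max [0.0032 0.0007 0.0076 0.02   0.16   0.53  ]
[[-0.0032,0.0007,0.0076,0.02,-0.16,-0.53],[-0.0031,0.0007,0.0076,0.02,-0.16,-0.53],[-0.0031,0.0006,0.0076,0.02,-0.16,-0.53]]
```

>>> step_arm --pt "-0.0045 0.0007 0.0076 0 -0.16 -0.5" --pt "-0.0045 0.0007 0.0076 0 -0.16 -0.5" --pt "-0.0045 0.0007 0.0076 0 -0.16 -0.5" --pt "0 0 0 0 0 0" --pt "0 0 0 0 0 0"

```text
time_s: 30.72
tcp_pos: [0.5666, 0.3001, 0.1642]
tool_rot: [1.804, -2.57, -0.002]
wrist_force: [-0.3, 0.0, -3.0]
gripper_width: 0.543
```

```bash
python3 go.py .566 .2967 .10 -109.8 0 2;  python3 -c "
from h import *
from go import cur
s,M,p=cur();snap('wrist','w4');C=cloud(load('w4'));T=M.inv().apply((C.reshape(-1,3)-p)).reshape(C.shape)
m=(abs(T[...,2]-.0545)<.007)&(abs(T[...,0]-.01)<.09)&(abs(T[...,1])<.03)
p=T[m];print(m.sum(),np.median(p[:,2]),cv2.minAreaRect((p[:,:2]*1000).astype(np.float32)))
far=T[m&(T[...,0]>.04)];print(np.median(far[:,2]))"
```

```text
t 30.73 g [0.5665 0.3001 0.1032] yaw -109.9 tilt 0.0 roll 0.1 q [ 0.38  0.56  1.55  0.    1.03 -2.42] F [-0.3  0.  -3. ] w 0.0476
max [0.0017 0.0003 0.0016 0.06   0.02   0.04  ]
[[0.0017,-0.0003,0.0016,0.06,-0.02,-0.04],[0.0017,-0.0003,0.0016,0.06,-0.02,-0.04]]
7105 0.05537143690516943 ((11.710594177246094, -0.035015106201171875), (59.96715545654297, 129.97679138183594), 88.62008666992188)
0.0556150831060124
```

>>> step_arm --pt "0.002 0 0.006 0 0 0" --pt "0.002 0 0.006 0 0 0" --pt "0 0 0 0 0 0" --pt "0 0 0 0 0 0"

```text
time_s: 31.28
tcp_pos: [0.5652, 0.2958, 0.1516]
tool_rot: [1.804, -2.571, -0.002]
wrist_force: [-0.5, -0.3, -2.1]
gripper_width: 0.546
```

```bash
python3 go.py .566 .2965 .085 -109.8 0 2
```

```text
t 31.27 g [0.565  0.2958 0.0906] yaw -109.9 tilt 0.0 roll 0.1 q [ 0.37  0.57  1.57  0.    1.   -2.42] F [-0.5 -0.3 -2.1] w 0.0479
max [0.0005 0.0003 0.0028 0.05   0.01   0.04  ]
[[-0.0005,-0.0003,0.0028,0.05,-0.01,-0.04],[-0.0005,-0.0003,0.0028,0.05,-0.01,-0.04]]
```

>>> step_arm --pt "0 0 0.003 0 0 0" --pt "0 0 0.003 0 0 0" --pt "0 0 0.003 0 0 0" --pt "0 0 0 0 0 0"

```text
time_s: 31.78
tcp_pos: [0.5654, 0.2959, 0.1422]
tool_rot: [1.804, -2.571, -0.002]
wrist_force: [0.1, -0.2, -2.3]
gripper_width: 0.551
```

```bash
python3 go.py .566 .2965 .077 -109.8 0 2
```

```text
t 31.77 g [0.5653 0.2959 0.0812] yaw -109.9 tilt 0.0 roll 0.1 q [ 0.37  0.58  1.58  0.    0.99 -2.42] F [ 0.1 -0.2 -2.3] w 0.0484
max [0.0004 0.0002 0.0021 0.04   0.     0.04  ]
[[-0.0004,-0.0002,0.0021,0.04,-0.0,-0.04],[-0.0004,-0.0002,0.0021,0.04,-0.0,-0.04]]
```

No resistance with the tub's bottom now about 6 mm below the peg tops. I push on until it's home.

>>> step_arm --pt "0 0 0.003 0 0 0" --pt "0 0 0.003 0 0 0" --pt "0 0 0.002 0 0 0" --pt "0 0 0 0 0 0"

```text
time_s: 32.28
tcp_pos: [0.5656, 0.296, 0.1375]
tool_rot: [-1.806, 2.571, 0.0]
wrist_force: [-0.5, -0.1, -1.7]
gripper_width: 0.544
```

```bash
python3 go.py;  python3 -c "
from h import *
from go import cur
s,M,p=cur();snap('wrist','w5');C=cloud(load('w5'));m=(abs(C[...,2]-.083)<.012)&(np.hypot(C[...,0]-.562,C[...,1]-.285)<.08);print(m.sum(),np.median(C[m][:,2]))
T=M.inv().apply((C.reshape(-1,3)-p)).reshape(C.shape)
for a,b in((-.06,-.03),(.03,.05),(.06,.08)):
  q=m&(T[...,0]>a)&(T[...,0]<b);print(np.percentile(C[q][:,2],[20,50,80]) if q.any() else 0)"
```

```text
t 32.27 g [0.5656 0.296  0.0765] yaw -109.8 tilt -0.0 roll 0.0 q [ 0.37  0.59  1.58  0.    0.97 -2.42] F [-0.5 -0.1 -1.7] w 0.0477
9135 0.0820645486222846
[0.07513594 0.08087029 0.08306937]
[0.0776553  0.08183207 0.08261377]
[0.08099992 0.0819366  0.08260061]
```

Rim reads 82–83 mm, so the tub is home. I release, rise and verify, and measure the bottles while at it.

>>> step_arm --pt "0 0 0 0 0 0" --pt "0 0 0 0 0 0" --pt "0 0 0 0 0 0" --pt "0 0 0 0 0 0" --jaw 0.0878

```text
time_s: 32.83
tcp_pos: [0.5663, 0.2964, 0.1372]
tool_rot: [-1.805, 2.569, 0.0]
wrist_force: [-0.3, 0.9, -0.4]
gripper_width: 0.962
```

>>> step_arm --pt "0 0 -0.03 0 0 0" --pt "0 0 -0.05 0 0 0" --pt "0 0 -0.04 0 0 0" --pt "0 0 0 0 0 0"

```text
time_s: 33.33
tcp_pos: [0.566, 0.2961, 0.2592]
tool_rot: [1.805, -2.57, -0.001]
wrist_force: [1.0, -0.5, -0.2]
gripper_width: 1.002
```

```bash
python3 go.py; python3 - <<'E'
from h import *
np.set_printoptions(precision=4,suppress=True)
snap('wrist','w6');C=cloud(load('w6'));m=(abs(C[...,2]-.083)<.005)&(np.hypot(C[...,0]-.562,C[...,1]-.285)<.09)
p=C[m];print(m.sum(),np.median(p[:,2]),cv2.minAreaRect((p[:,:2]*1000).astype(np.float32)))
for n in('top','side'):
    snap(n,n+'8');z=load(n+'8');C=cloud(z)
    for b in ((.5704,-.2555),(.5664,-.3507),(.4539,-.2206),(.4313,-.3539)):
        m=(C[...,2]>.044)&(C[...,2]<.06)&(np.hypot(C[...,0]-b[0],C[...,1]-b[1])<.03); print(n,b,m.sum(),C[m].mean(0) if m.any() else 0)
    m=(abs(C[...,2]-.083)<.005)&(np.hypot(C[...,0]-.562,C[...,1]-.285)<.09)
    if m.sum()>10: print("rim",cv2.minAreaRect((C[m][:,:2]*1000).astype(np.float32)))
E
```

```text
t 33.33 g [0.5659 0.2961 0.1982] yaw -109.8 tilt 0.0 roll 0.1 q [ 0.37  0.45  1.47  0.    1.22 -2.42] F [ 1.  -0.5 -0.2] w 0.0879
1843 0.0819238622159204 ((563.3961791992188, 285.0605163574219), (129.86477661132812, 47.78298568725586), 71.56859588623047)
top (0.5704, -0.2555) 42 [ 0.5716 -0.2559  0.0523]
top (0.5664, -0.3507) 41 [ 0.5672 -0.3531  0.0519]
top (0.4539, -0.2206) 37 [ 0.4521 -0.2225  0.0528]
top (0.4313, -0.3539) 41 [ 0.4305 -0.3587  0.0524]
rim ((560.9932861328125, 282.3197937011719), (122.98311614990234, 48.824134826660156), 71.35372161865234)
side (0.5704, -0.2555) 25 [ 0.5689 -0.2574  0.0504]
side (0.5664, -0.3507) 22 [ 0.5642 -0.3534  0.0506]
side (0.4539, -0.2206) 27 [ 0.449  -0.2224  0.0505]
side (0.4313, -0.3539) 24 [ 0.4269 -0.3588  0.0502]
rim ((561.3477172851562, 284.25054931640625), (132.0841522216797, 52.96620559692383), 71.02398681640625)
```

Tub is seated: centre ≈ (0.5625, 0.2848), axis 71°. All four bottles are still upright. I swing over to the first one with yaw 71°.

```bash
python3 go.py .53 .05 .19 160 0 9 .45 -.20 .15 71 0 9
```

```text
t 33.48 g [0.563  0.295  0.1937] yaw -109.8 tilt 0.3 roll 0.4 q [ 0.37  0.46  1.48  0.    1.22 -2.42] F [-0.1 -0.7 -0.9] w 0.0877
max [2.690e-02 2.740e-02 5.000e-04 1.000e-02 7.000e-02 1.002e+01]
[[0.0269,-0.0058,0.0005,0.01,-0.07,10.02],[0.0255,-0.0104,0.0005,0.01,-0.07,10.02],[0.0233,-0.0146,0.0005,0.01,-0.07,10.02],[0.0204,-0.0184,0.0004,0.01,-0.07,10.02],[0.0169,-0.0217,0.0004,0.01,-0.07,10.02],[0.0128,-0.0243,0.0004,0.01,-0.07,10.02],[0.0084,-0.0261,0.0004,0.01,-0.07,10.02],[0.0037,-0.0272,0.0004,0.01,-0.07,10.02],[-0.001,-0.0274,0.0004,0.01,-0.07,10.02]]
max [2.88e-02 2.91e-02 4.40e-03 0.00e+00 0.00e+00 9.89e+00]
[[-0.0011,-0.0291,0.0044,-0.0,-0.0,9.89],[-0.0061,-0.0285,0.0044,-0.0,-0.0,9.89],[-0.0109,-0.027,0.0044,-0.0,-0.0,9.89],[-0.0154,-0.0248,0.0044,-0.0,-0.0,9.89],[-0.0194,-0.0217,0.0044,-0.0,-0.0,9.89],[-0.0229,-0.0181,0.0044,-0.0,-0.0,9.89],[-0.0257,-0.0139,0.0044,-0.0,-0.0,9.89],[-0.0277,-0.0093,0.0044,-0.0,-0.0,9.89],[-0.0288,-0.0044,0.0044,-0.0,-0.0,9.89]]
```

>>> step_arm --pt "0.027 -0.006 0 0 0 10" --pt "0.0255 -0.0104 0 0 0 10" --pt "0.0233 -0.0146 0 0 0 10" --pt "0.0204 -0.0184 0 0 0 10" --pt "0.017 -0.0217 0 0 0 10" --pt "0.0128 -0.0243 0 0 0 10" --pt "0.0084 -0.026 0 0 0 10" --pt "0.0037 -0.027 0 0 0 10" --pt "-0.001 -0.0274 0 0 0 10" --jaw 0.07 --squeeze 15

```text
time_s: 34.6
tcp_pos: [0.5147, 0.0439, 0.2387]
tool_rot: [-0.608, -3.043, 0.023]
wrist_force: [0.2, -0.8, -0.4]
gripper_width: 0.793
```

>>> step_arm --pt "-0.001 -0.029 0.0044 0 0 9.9" --pt "-0.006 -0.0285 0.0044 0 0 9.9" --pt "-0.011 -0.027 0.0044 0 0 9.9" --pt "-0.0154 -0.0248 0.0044 0 0 9.9" --pt "-0.0194 -0.0217 0.0044 0 0 9.9" --pt "-0.023 -0.018 0.0044 0 0 9.9" --pt "-0.0257 -0.014 0.0044 0 0 9.9" --pt "-0.0277 -0.0093 0.0044 0 0 9.9" --pt "-0.02 -0.0044 0.0044 0 0 9.9" --pt "0 0 0 0 0 0"

```text
time_s: 35.85
tcp_pos: [0.4032, -0.1962, 0.1884]
tool_rot: [-2.61, -1.669, 0.088]
wrist_force: [-0.8, 0.2, -0.6]
gripper_width: 0.796
```

```bash
cat > bot.py <<'E'
from h import *
def bot(fn='wb'):
    snap('wrist',fn);C=cloud(load(fn))
    for b in ((.5704,-.2565),(.566,-.353),(.4505,-.2225),(.429,-.3587)):
        m=(C[...,2]>.045)&(C[...,2]<.06)&(np.hypot(C[...,0]-b[0],C[...,1]-b[1])<.025)
        if m.sum()>30: print("cap",b,m.sum(),np.round((C[m].max(0)+C[m].min(0))/2,4),np.round(np.ptp(C[m],0),3),np.round(C[m].mean(0),4))
bot()
E
python3 bot.py; python3 go.py .4505 -.2225 .046 71 0 6
```

```text
cap (0.4505, -0.2225) 551 [ 0.4534 -0.2242  0.0496] [0.016 0.016 0.009] [ 0.4533 -0.2232  0.0516]
t 35.90 g [ 0.3992 -0.1954  0.1276] yaw 65.3 tilt -1.4 roll -3.8 q [-0.58  0.32  1.92 -0.04  0.96 -0.13] F [ 0.1  0.1 -0.5] w 0.0700
max [0.0015 0.0099 0.0135 0.64   0.21   0.94  ]
[[-0.0004,0.0099,0.013,-0.64,0.21,-0.94],[-0.0007,0.0097,0.0131,-0.64,0.21,-0.94],[-0.0009,0.0096,0.0132,-0.64,0.21,-0.94],[-0.0011,0.0094,0.0133,-0.64,0.21,-0.94],[-0.0013,0.0092,0.0134,-0.64,0.21,-0.94],[-0.0015,0.0091,0.0135,-0.64,0.21,-0.94]]
```

```bash
python3 go.py .4534 -.2236 .105 71 0 5 .4534 -.2236 .046 71 0 4
```

```text
t 35.90 g [ 0.3992 -0.1954  0.1276] yaw 65.3 tilt -1.4 roll -3.8 q [-0.58  0.32  1.92 -0.04  0.96 -0.13] F [ 0.1  0.1 -0.5] w 0.0700
max [0.0018 0.0117 0.0044 0.77   0.25   1.13  ]
[[-0.0008,0.0117,0.0037,-0.77,0.25,-1.13],[-0.001,0.0116,0.0039,-0.77,0.25,-1.13],[-0.0013,0.0115,0.0041,-0.77,0.25,-1.13],[-0.0016,0.0115,0.0042,-0.77,0.25,-1.13],[-0.0018,0.0114,0.0044,-0.77,0.25,-1.13]]
max [0.     0.     0.0148 0.     0.     0.    ]
[[0.0,-0.0,0.0147,0.0,0.0,0.0],[0.0,-0.0,0.0148,0.0,0.0,0.0],[0.0,-0.0,0.0147,0.0,0.0,0.0],[0.0,-0.0,0.0147,0.0,0.0,0.0]]
```

>>> step_arm --pt "-0.0008 0.0117 0.0037 -0.8 0.2 -1.1" --pt "-0.001 0.0116 0.0039 -0.8 0.2 -1.1" --pt "-0.0013 0.0115 0.0041 -0.8 0.2 -1.1" --pt "-0.0016 0.0115 0.0042 -0.8 0.2 -1.1" --pt "-0.0018 0.009 0.0044 -0.7 0.2 -1.1" --pt "0 0 0 0 0 0"

```text
time_s: 36.65
tcp_pos: [0.4564, -0.2225, 0.1638]
tool_rot: [2.541, 1.837, 0.002]
wrist_force: [0.4, -0.1, -0.2]
gripper_width: 0.795
```

```bash
python3 go.py .4534 -.2236 .046 71 0 5
```

```text
t 36.65 g [ 0.4567 -0.2228  0.1028] yaw 71.7 tilt -0.1 roll 0.3 q [-0.59  0.4   1.86 -0.    0.87 -0.27] F [ 0.4 -0.1 -0.2] w 0.0698
max [0.0004 0.0006 0.0114 0.06   0.03   0.15  ]
[[-0.0004,-0.0006,0.0114,0.06,0.03,0.15],[-0.0004,-0.0006,0.0114,0.06,0.03,0.15],[-0.0004,-0.0005,0.0114,0.06,0.03,0.15],[-0.0004,-0.0005,0.0114,0.06,0.03,0.15],[-0.0004,-0.0005,0.0114,0.06,0.03,0.15]]
```

>>> step_arm --pt "-0.0004 -0.0006 0.0114 0 0 0" --pt "-0.0004 -0.0006 0.0114 0 0 0" --pt "-0.0004 -0.0006 0.0114 0 0 0" --pt "-0.0004 -0.0006 0.0114 0 0 0" --pt "-0.0004 -0.0006 0.0095 0 0 0" --pt "0 0 0 0 0 0"

```text
time_s: 37.4
tcp_pos: [0.4514, -0.223, 0.1042]
tool_rot: [2.544, 1.838, 0.0]
wrist_force: [-0.3, 0.4, 0.5]
gripper_width: 0.797
```

>>> step_arm --pt "0 0 0 0 0 0" --pt "0 0 0 0 0 0" --pt "0 0 0 0 0 0" --pt "0 0 0 0 0 0" --pt "0 0 0 0 0 0" --pt "0 0 0 0 0 0" --pt "0 0 0 0 0 0" --jaw 0.01

```text
time_s: 38.28
tcp_pos: [0.4522, -0.2234, 0.1053]
tool_rot: [2.542, 1.837, 0.002]
wrist_force: [-0.7, -0.8, -0.9]
gripper_width: 0.281
```

```bash
python3 go.py .455 -.22 .17 71 0 4 .50 -.02 .17 71 0 5 .5776 .3288 .17 71 0 9
```

```text
t 38.27 g [ 0.4525 -0.2236  0.0443] yaw 71.7 tilt -0.1 roll 0.3 q [-0.6   0.5   1.91 -0.    0.73 -0.28] F [-0.7 -0.8 -0.9] w 0.0247
max [0.001  0.0005 0.0314 0.07   0.03   0.18  ]
[[0.001,0.0005,-0.0314,0.07,0.03,0.18],[0.001,0.0005,-0.0314,0.07,0.03,0.18],[0.001,0.0005,-0.0314,0.07,0.03,0.18],[0.001,0.0004,-0.0314,0.07,0.03,0.18]]
max [0.0408 0.0045 0.     0.     0.     0.    ]
[[0.0408,-0.0045,-0.0,0.0,0.0,0.0],[0.0408,-0.0045,-0.0,0.0,0.0,0.0],[0.0408,-0.0045,-0.0,0.0,0.0,0.0],[0.0408,-0.0045,-0.0,0.0,0.0,0.0],[0.0408,-0.0045,-0.0,0.0,0.0,0.0]]
max [0.0395 0.0045 0.     0.     0.     0.    ]
[[0.0395,-0.0045,-0.0,0.0,0.0,0.0],[0.0395,-0.0045,-0.0,0.0,0.0,0.0],[0.0395,-0.0045,-0.0,0.0,0.0,0.0],[0.0395,-0.0045,-0.0,0.0,0.0,0.0],[0.0395,-0.0045,-0.0,0.0,0.0,0.0],[0.0395,-0.0045,-0.0,0.0,0.0,0.0],[0.0395,-0.0045,-0.0,0.0,0.0,0.0],[0.0395,-0.0045,-0.0,0.0,0.0,0.0],[0.0395,-0.0045,-0.0,0.0,0.0,0.0]]
```

Bottle gripped (24.7 mm). I lift and carry it to the far slot.

>>> step_arm --pt "0 0 -0.03 0 0 0" --pt "0 0 -0.031 0 0 0" --pt "0 0 -0.031 0 0 0" --pt "0 0 -0.031 0 0 0" --pt "0.03 -0.004 0 0 0 0.2" --pt "0.04 -0.0045 0 0 0 0.2" --pt "0.04 -0.0045 0 0 0 0.2" --pt "0.04 -0.0045 0 0 0 0.2" --pt "0.04 -0.0045 0 0 0 0" --pt "0.04 -0.0045 0 0 0 0"

```text
time_s: 39.52
tcp_pos: [0.5018, 0.0072, 0.2316]
tool_rot: [2.56, 1.811, 0.002]
wrist_force: [-0.2, -0.5, -0.6]
gripper_width: 0.28
```

```bash
python3 go.py .5776 .3288 .165 71 0 9
```

```text
t 39.52 g [0.5021 0.007  0.1706] yaw 70.5 tilt -0.1 roll 0.3 q [-0.12  0.3   1.81 -0.    1.03  0.22] F [-0.2 -0.5 -0.6] w 0.0246
max [0.0365 0.004  0.0006 0.04   0.01   0.05  ]
[[0.0365,-0.004,0.0005,0.04,0.01,-0.05],[0.0365,-0.0039,0.0005,0.04,0.01,-0.05],[0.0365,-0.0039,0.0005,0.04,0.01,-0.05],[0.0365,-0.0039,0.0006,0.04,0.01,-0.05],[0.0365,-0.0038,0.0006,0.04,0.01,-0.05],[0.0365,-0.0038,0.0006,0.04,0.01,-0.05],[0.0365,-0.0038,0.0006,0.04,0.01,-0.05],[0.0365,-0.0037,0.0006,0.04,0.01,-0.05],[0.0365,-0.0037,0.0006,0.04,0.01,-0.05]]
```

>>> step_arm --pt "0.036 -0.004 0 0 0 0" --pt "0.036 -0.004 0 0 0 0" --pt "0.036 -0.004 0 0 0 0" --pt "0.036 -0.004 0 0 0 0" --pt "0.036 -0.004 0 0 0 0" --pt "0.036 -0.004 0 0 0 0" --pt "0.036 -0.004 0 0 0 0" --pt "0.034 -0.004 0 0 0 0" --pt "0.015 -0.001 0 0 0 0" --pt "0 0 0 0 0 0"

```text
time_s: 40.78
tcp_pos: [0.5702, 0.3141, 0.2286]
tool_rot: [2.557, 1.816, -0.003]
wrist_force: [0.7, -0.1, -0.6]
gripper_width: 0.282
```

```bash
cat > chk.py <<'E'
from h import *
from go import cur
# tub/bottle check by wrist or top camera: rim rect + held object
import sys
cam,fn=sys.argv[1],sys.argv[2]
snap(cam,fn);C=cloud(load(fn));m=(abs(C[...,2]-.083)<.005)&(np.hypot(C[...,0]-.562,C[...,1]-.285)<.09)
p=C[m];print(m.sum(),cv2.minAreaRect((p[:,:2]*1000).astype(np.float32)) if m.sum()>10 else 0)
m=(C[...,2]>.103)&(C[...,2]<.118)&(np.hypot(C[...,0]-.562,C[...,1]-.285)<.08)
k,l,s,c=cv2.connectedComponentsWithStats(m.astype(np.uint8))
for i in range(1,k):
    if s[i,4]>15: print("cap",s[i,4],np.round(C[l==i].mean(0),4))
E
python3 go.py .5776 .3288 .115 71 0 5; python3 chk.py wrist wc1
```

```text
t 40.77 g [0.5703 0.3137 0.1676] yaw 70.8 tilt -0.3 roll 0.2 q [ 0.4   0.5   1.47 -0.01  1.17  0.74] F [ 0.7 -0.1 -0.6] w 0.0248
max [0.0033 0.0004 0.0105 0.04   0.06   0.04  ]
[[0.0033,0.0004,0.0105,0.04,0.06,-0.04],[0.0033,0.0004,0.0105,0.04,0.06,-0.04],[0.0033,0.0004,0.0105,0.04,0.06,-0.04],[0.0033,0.0004,0.0105,0.04,0.06,-0.04],[0.0033,0.0004,0.0105,0.04,0.06,-0.04]]
946 ((566.4277954101562, 294.8685302734375), (110.3022689819336, 48.027992248535156), 71.96631622314453)
```

>>> step_arm --pt "0.0035 0.0006 0.009 0 0 0" --pt "0.0035 0.0006 0.009 0 0 0" --pt "0.0035 0.0006 0.009 0 0 0" --pt "0.0035 0.0004 0.009 0 0 0" --pt "0.002 0 0.009 0 0 0" --pt "0 0 0 0 0 0"

```text
time_s: 41.58
tcp_pos: [0.577, 0.3247, 0.1792]
tool_rot: [2.56, 1.812, -0.01]
wrist_force: [0.2, -0.5, -0.3]
gripper_width: 0.279
```

```bash
python3 go.py .5776 .3288 .105 71 0 4
```

```text
t 41.58 g [0.5769 0.3242 0.1182] yaw 70.6 tilt -0.5 roll 0.0 q [ 0.41  0.57  1.49 -0.01  1.09  0.75] F [ 0.2 -0.5 -0.3] w 0.0245
max [0.001  0.0002 0.0033 0.01   0.12   0.11  ]
[[0.001,-0.0002,0.0033,0.01,0.12,-0.11],[0.001,-0.0002,0.0033,0.01,0.12,-0.11],[0.001,-0.0002,0.0033,0.01,0.12,-0.11],[0.001,-0.0002,0.0033,0.01,0.12,-0.11]]
```

>>> step_arm --pt "0.0015 0 0.004 0 0.1 0" --pt "0.0015 0 0.004 0 0.1 0" --pt "0.0005 0 0.004 0 0.1 0" --pt "0 0 0.0012 0 0 0" --pt "0 0 0 0 0 0"

```text
time_s: 42.2
tcp_pos: [0.5786, 0.3283, 0.1658]
tool_rot: [2.562, 1.814, -0.001]
wrist_force: [0.3, -0.4, -0.7]
gripper_width: 0.278
```

```bash
python3 go.py
```

```text
t 42.20 g [0.5787 0.3282 0.1048] yaw 70.6 tilt -0.1 roll 0.1 q [ 0.41  0.58  1.49 -0.    1.06  0.75] F [ 0.3 -0.4 -0.7] w 0.0244
```

>>> step_arm --pt "0 0 0.0012 0 0 0" --pt "0 0 0 0 0 0" --pt "0 0 0 0 0 0"

```text
time_s: 42.58
tcp_pos: [0.5787, 0.3284, 0.1649]
tool_rot: [2.562, 1.813, 0.0]
wrist_force: [0.6, -0.1, -0.9]
gripper_width: 0.28
```

>>> step_arm --pt "0 0 0 0 0 0" --pt "0 0 0 0 0 0" --pt "0 0 0 0 0 0" --pt "0 0 -0.02 0 0 0" --pt "0 0 -0.03 0 0 0" --pt "0 0 -0.03 0 0 0" --pt "0 0 0 0 0 0" --jaw 0.07

```text
time_s: 43.45
tcp_pos: [0.5785, 0.3285, 0.2466]
tool_rot: [2.562, 1.813, -0.001]
wrist_force: [1.0, -0.6, 0.3]
gripper_width: 0.793
```

```bash
python3 go.py .53 .05 .18 71 0 6 .5716 -.2565 .12 71 0 8; python3 chk.py wrist wc2; python3 chk.py top tc2;python3 chk.py side sc2
```

```text
t 43.45 g [0.5786 0.3283 0.1856] yaw 70.6 tilt -0.1 roll 0.1 q [ 0.41  0.5   1.42 -0.    1.22  0.75] F [ 1.  -0.6  0.3] w 0.0696
max [0.0465 0.0078 0.001  0.02   0.02   0.07  ]
[[-0.0465,0.0078,0.001,0.02,0.02,-0.07],[-0.0465,0.0077,0.001,0.02,0.02,-0.07],[-0.0465,0.0077,0.001,0.02,0.02,-0.07],[-0.0465,0.0076,0.001,0.02,0.02,-0.07],[-0.0465,0.0076,0.001,0.02,0.02,-0.07],[-0.0465,0.0075,0.001,0.02,0.02,-0.07]]
max [0.0345 0.0174 0.0075 0.     0.     0.    ]
[[-0.0345,0.0174,0.0075,0.0,0.0,0.0],[-0.0345,0.0174,0.0075,0.0,0.0,0.0],[-0.0345,0.0174,0.0075,0.0,0.0,0.0],[-0.0345,0.0174,0.0075,0.0,0.0,0.0],[-0.0345,0.0174,0.0075,0.0,0.0,0.0],[-0.0345,0.0174,0.0075,0.0,0.0,0.0],[-0.0345,0.0174,0.0075,0.0,0.0,0.0],[-0.0345,0.0174,0.0075,0.0,0.0,0.0]]
1410 ((566.699462890625, 296.5279846191406), (106.84164428710938, 48.12369918823242), 71.41962432861328)
cap 526 [0.5799 0.3284 0.1105]
193 ((562.2627563476562, 286.1332092285156), (131.7332000732422, 48.668373107910156), 71.24969482421875)
cap 50 [0.5788 0.3267 0.1109]
374 ((561.1430053710938, 285.191162109375), (132.67654418945312, 52.39885711669922), 70.57950592041016)
cap 55 [0.5761 0.3291 0.1101]
```

Bottle 1 stands in the tub (cap top 0.111) and the tub is unmoved. Next is the bottle at (0.572, −0.257).

>>> step_arm --pt "-0.045 0.0076 0.001 0 0 0" --pt "-0.0465 0.0076 0.001 0 0 0" --pt "-0.0465 0.0076 0.001 0 0 0" --pt "-0.0465 0.0076 0.001 0 0 0" --pt "-0.0465 0.0076 0.001 0 0 0" --pt "-0.0465 0.0076 0.001 0 0 0" --pt "-0.036 0.0174 0.0075 0 0 0" --pt "-0.036 0.0174 0.0075 0 0 0" --pt "-0.036 0.0174 0.0075 0 0 0" --pt "-0.036 0.0174 0.0075 0 0 0" --pt "-0.036 0.0174 0.0075 0 0 0" --pt "-0.036 0.0174 0.0075 0 0 0"

```text
time_s: 45.1
tcp_pos: [0.5429, -0.2001, 0.1759]
tool_rot: [-2.546, -1.811, 0.042]
wrist_force: [-0.0, 0.5, 0.8]
gripper_width: 0.797
```

>>> step_arm --pt "-0.025 0.015 0.006 0 0 0" --pt "0 0 0 0 0 0"

```text
time_s: 45.35
tcp_pos: [0.5471, -0.2315, 0.1659]
tool_rot: [-2.546, -1.804, 0.046]
wrist_force: [0.3, 0.1, -0.3]
gripper_width: 0.797
```

```bash
python3 bot.py; python3 go.py .572 -.257 .10 71 0 4
```

```text
cap (0.5704, -0.2565) 586 [ 0.5728 -0.2576  0.0499] [0.016 0.017 0.009] [ 0.5725 -0.2561  0.0515]
cap (0.566, -0.353) 512 [ 0.5694 -0.3549  0.0497] [0.016 0.016 0.009] [ 0.5693 -0.3531  0.051 ]
t 45.40 g [ 0.5443 -0.2301  0.105 ] yaw 70.7 tilt -0.7 roll -2.0 q [-0.51  0.51  1.64 -0.02  1.02 -0.16] F [-0.8 -0.  -0.8] w 0.0697
max [0.0043 0.0083 0.0012 0.51   0.16   0.08  ]
[[-0.0042,0.0083,0.001,-0.51,0.16,-0.08],[-0.0042,0.0082,0.0011,-0.51,0.16,-0.08],[-0.0042,0.0082,0.0011,-0.51,0.16,-0.08],[-0.0043,0.0082,0.0012,-0.51,0.16,-0.08]]
```

>>> step_arm --pt "-0.0042 0.0085 0.001 -0.5 0.2 0" --pt "-0.0042 0.0085 0.001 -0.5 0.2 0" --pt "-0.0042 0.0085 0.001 -0.5 0.2 0" --pt "-0.0043 0.0075 0.001 -0.5 0.1 0" --pt "0 0 0 0 0 0"

```text
time_s: 46.02
tcp_pos: [0.5736, -0.2553, 0.1609]
tool_rot: [-2.559, -1.821, -0.004]
wrist_force: [0.6, -0.1, 0.2]
gripper_width: 0.795
```

```bash
python3 go.py .5727 -.257 .046 71 0 5
```

```text
t 46.02 g [ 0.5737 -0.2552  0.0999] yaw 70.9 tilt 0.1 roll 0.1 q [-0.53  0.55  1.59  0.    1.01 -0.2 ] F [ 0.6 -0.1  0.2] w 0.0698
max [0.0004 0.0001 0.0108 0.01   0.03   0.02  ]
[[-0.0004,-0.0001,0.0108,0.01,-0.03,-0.02],[-0.0004,-0.0001,0.0108,0.01,-0.03,-0.02],[-0.0004,-0.0001,0.0108,0.01,-0.03,-0.02],[-0.0004,-0.0001,0.0108,0.01,-0.03,-0.02],[-0.0004,-0.0001,0.0108,0.01,-0.03,-0.02]]
```

>>> step_arm --pt "-0.0004 0 0.0108 0 0 0" --pt "-0.0004 0 0.0108 0 0 0" --pt "-0.0004 0 0.0108 0 0 0" --pt "-0.0004 0 0.0108 0 0 0" --pt "0 0 0.009 0 0 0" --pt "0 0 0 0 0 0"

```text
time_s: 46.78
tcp_pos: [0.5719, -0.2558, 0.1039]
tool_rot: [-2.556, -1.82, -0.002]
wrist_force: [-0.4, 0.1, -1.0]
gripper_width: 0.797
```

>>> step_arm --pt "0 0 0 0 0 0" --pt "0 0 0 0 0 0" --pt "0 0 0 0 0 0" --pt "0 0 0 0 0 0" --pt "0 0 0 0 0 0" --pt "0 0 0 0 0 0" --pt "0 0 0 0 0 0" --jaw 0.01

```text
time_s: 47.65
tcp_pos: [0.5727, -0.2562, 0.1052]
tool_rot: [-2.558, -1.821, -0.004]
wrist_force: [0.3, 0.5, -0.8]
gripper_width: 0.287
```

```bash
python3 go.py .5727 -.257 .17 71 0 4 .5675 .2995 .17 71 0 13
```

```text
t 47.65 g [ 0.5728 -0.2561  0.0442] yaw 70.9 tilt 0.2 roll 0.0 q [-0.53  0.62  1.62  0.    0.9  -0.2 ] F [ 0.3  0.5 -0.8] w 0.0252
max [0.0002 0.0001 0.0315 0.     0.04   0.03  ]
[[-0.0001,0.0001,-0.0315,0.0,-0.04,-0.03],[-0.0001,0.0001,-0.0315,0.0,-0.04,-0.03],[-0.0001,0.0001,-0.0315,0.0,-0.04,-0.03],[-0.0002,0.0001,-0.0315,0.0,-0.04,-0.03]]
max [0.0403 0.0143 0.     0.     0.     0.    ]
[[0.0403,-0.0143,-0.0,0.0,0.0,0.0],[0.0403,-0.0143,-0.0,0.0,0.0,0.0],[0.0403,-0.0143,-0.0,0.0,0.0,0.0],[0.0403,-0.0143,-0.0,0.0,0.0,0.0],[0.0403,-0.0143,-0.0,0.0,0.0,0.0],[0.0403,-0.0143,-0.0,0.0,0.0,0.0],[0.0403,-0.0143,-0.0,0.0,0.0,0.0],[0.0403,-0.0143,-0.0,0.0,0.0,0.0],[0.0403,-0.0143,-0.0,0.0,0.0,0.0],[0.0403,-0.0143,-0.0,0.0,0.0,0.0],[0.0403,-0.0143,-0.0,0.0,0.0,0.0],[0.0403,-0.0143,-0.0,0.0,0.0,0.0],[0.0403,-0.0143,-0.0,0.0,0.0,0.0]]
```

>>> step_arm --pt "0 0 -0.03 0 0 0" --pt "0 0 -0.032 0 0 0" --pt "0 0 -0.032 0 0 0" --pt "0 0 -0.032 0 0 0" --pt "0.03 -0.011 0 0 0 0" --pt "0.04 -0.0143 0 0 0 0" --pt "0.04 -0.0143 0 0 0 0" --pt "0.04 -0.0143 0 0 0 0" --pt "0.04 -0.0143 0 0 0 0" --pt "0.04 -0.0143 0 0 0 0" --pt "0.04 -0.0143 0 0 0 0" --pt "0.04 -0.0143 0 0 0 0"

```text
time_s: 49.15
tcp_pos: [0.5694, 0.0792, 0.2359]
tool_rot: [-2.565, -1.814, -0.005]
wrist_force: [0.8, -0.3, -0.3]
gripper_width: 0.285
```

```bash
python3 go.py .5675 .2995 .165 71 0 7
```

```text
t 49.15 g [0.5695 0.0793 0.1749] yaw 70.5 tilt 0.2 roll 0.1 q [0.02 0.39 1.64 0.   1.1  0.36] F [ 0.8 -0.3 -0.3] w 0.0250
max [0.0297 0.0107 0.0015 0.01   0.02   0.07  ]
[[0.0296,-0.0107,0.0015,0.01,-0.02,-0.07],[0.0296,-0.0107,0.0015,0.01,-0.02,-0.07],[0.0296,-0.0107,0.0015,0.01,-0.02,-0.07],[0.0296,-0.0106,0.0015,0.01,-0.02,-0.07],[0.0296,-0.0106,0.0015,0.01,-0.02,-0.07],[0.0296,-0.0106,0.0014,0.01,-0.02,-0.07],[0.0297,-0.0105,0.0014,0.01,-0.02,-0.07]]
```

>>> step_arm --pt "0.0296 -0.0107 0.0013 0 0 0" --pt "0.0296 -0.0107 0.0013 0 0 0" --pt "0.0296 -0.0107 0.0013 0 0 0" --pt "0.0296 -0.0107 0.0013 0 0 0" --pt "0.0296 -0.0107 0.0013 0 0 0" --pt "0.0296 -0.0107 0.0013 0 0 0" --pt "0.02 -0.008 0.0013 0 0 0" --pt "0.006 -0.002 0 0 0 0" --pt "0 0 0 0 0 0"

```text
time_s: 50.28
tcp_pos: [0.5649, 0.3055, 0.2264]
tool_rot: [-2.561, -1.819, -0.003]
wrist_force: [0.8, -0.1, -1.1]
gripper_width: 0.283
```

```bash
python3 go.py .5675 .2985 .118 71 0 4; python3 chk.py wrist wc3
```

```text
t 50.27 g [0.565  0.3055 0.1654] yaw 70.8 tilt 0.1 roll 0.0 q [0.39 0.49 1.5  0.   1.15 0.72] F [ 0.8 -0.1 -1.1] w 0.0248
max [0.0014 0.0012 0.0118 0.01   0.02   0.05  ]
[[-0.0014,0.0012,0.0118,0.01,-0.02,-0.05],[-0.0014,0.0012,0.0118,0.01,-0.02,-0.05],[-0.0014,0.0012,0.0118,0.01,-0.02,-0.05],[-0.0014,0.0012,0.0118,0.01,-0.02,-0.05]]
1325 ((565.8555297851562, 291.60528564453125), (118.4171371459961, 48.208656311035156), 71.52601623535156)
cap 664 [0.5806 0.3288 0.1106]
```

>>> step_arm --pt "-0.0017 0.0013 0.0105 0 0 0" --pt "-0.0017 0.0013 0.0105 0 0 0" --pt "-0.0017 0.0013 0.0105 0 0 0" --pt "-0.0017 0.0013 0.0105 0 0 0" --pt "0 0 0 0 0 0"

```text
time_s: 50.95
tcp_pos: [0.5676, 0.2933, 0.1805]
tool_rot: [-2.564, -1.815, 0.002]
wrist_force: [0.4, -0.2, -1.6]
gripper_width: 0.285
```

```bash
python3 go.py .568 .2985 .1045 71 0 4
```

```text
t 50.95 g [0.5676 0.2933 0.1195] yaw 70.6 tilt -0.0 roll -0.1 q [0.37 0.54 1.55 0.   1.06 0.71] F [ 0.4 -0.2 -1.6] w 0.0250
max [0.0013 0.0003 0.0037 0.01   0.01   0.1   ]
[[0.0013,-0.0003,0.0037,-0.01,0.01,-0.1],[0.0013,-0.0003,0.0037,-0.01,0.01,-0.1],[0.0013,-0.0003,0.0037,-0.01,0.01,-0.1],[0.0013,-0.0003,0.0037,-0.01,0.01,-0.1]]
```

>>> step_arm --pt "0.002 0 0.004 0 0 0" --pt "0.002 0 0.004 0 0 0" --pt "0.001 0 0.004 0 0 0" --pt "0 0 0.0025 0 0 0" --pt "0 0 0 0 0 0"

```text
time_s: 51.58
tcp_pos: [0.5699, 0.299, 0.1656]
tool_rot: [-2.564, -1.816, -0.001]
wrist_force: [-0.1, -0.1, -1.1]
gripper_width: 0.286
```

```bash
python3 go.py
```

```text
t 51.58 g [0.5699 0.299  0.1046] yaw 70.6 tilt 0.0 roll 0.0 q [0.38 0.56 1.55 0.   1.04 0.71] F [-0.1 -0.1 -1.1] w 0.0251
```

>>> step_arm --pt "0 0 0.0012 0 0 0" --pt "0 0 0 0 0 0" --pt "0 0 0 0 0 0"

```text
time_s: 51.95
tcp_pos: [0.57, 0.299, 0.1647]
tool_rot: [-2.564, -1.816, -0.001]
wrist_force: [-0.2, 0.8, 0.2]
gripper_width: 0.287
```

>>> step_arm --pt "0 0 0 0 0 0" --pt "0 0 0 0 0 0" --pt "0 0 0 0 0 0" --pt "0 0 -0.02 0 0 0" --pt "0 0 -0.03 0 0 0" --pt "0 0 -0.03 0 0 0" --pt "0 0 0 0 0 0" --jaw 0.07

```text
time_s: 52.82
tcp_pos: [0.5699, 0.2989, 0.2465]
tool_rot: [-2.564, -1.815, -0.0]
wrist_force: [-0.2, 0.5, 0.5]
gripper_width: 0.795
```

```bash
python3 go.py .5694 -.3545 .11 71 0 16; python3 chk.py wrist wc4
```

```text
t 52.83 g [0.5699 0.2989 0.1855] yaw 70.6 tilt 0.0 roll 0.0 q [0.38 0.47 1.47 0.   1.2  0.71] F [-0.2  0.5  0.5] w 0.0698
max [0.0386 0.0135 0.0047 0.     0.     0.02  ]
[[-0.0385,0.0135,0.0047,0.0,-0.0,-0.02],[-0.0385,0.0135,0.0047,0.0,-0.0,-0.02],[-0.0385,0.0135,0.0047,0.0,-0.0,-0.02],[-0.0385,0.0135,0.0047,0.0,-0.0,-0.02],[-0.0386,0.0135,0.0047,0.0,-0.0,-0.02],[-0.0386,0.0135,0.0047,0.0,-0.0,-0.02],[-0.0386,0.0134,0.0047,0.0,-0.0,-0.02],[-0.0386,0.0134,0.0047,0.0,-0.0,-0.02],[-0.0386,0.0134,0.0047,0.0,-0.0,-0.02],[-0.0386,0.0134,0.0047,0.0,-0.0,-0.02],[-0.0386,0.0134,0.0047,0.0,-0.0,-0.02],[-0.0386,0.0134,0.0047,0.0,-0.0,-0.02],[-0.0386,0.0133,0.0047,0.0,-0.0,-0.02],[-0.0386,0.0133,0.0047,0.0,-0.0,-0.02],[-0.0386,0.0133,0.0047,0.0,-0.0,-0.02],[-0.0386,0.0133,0.0047,0.0,-0.0,-0.02]]
2153 ((563.9334716796875, 286.0736083984375), (130.19679260253906, 48.229820251464844), 71.44239807128906)
cap 558 [0.5807 0.3286 0.1107]
cap 526 [0.5707 0.2983 0.1105]
```

Two bottles stand in the tub. On to the third.

>>> step_arm --pt "-0.036 0.013 0.002 0 0 0" --pt "-0.0385 0.0135 0.0047 0 0 0" --pt "-0.0385 0.0135 0.0047 0 0 0" --pt "-0.0385 0.0135 0.0047 0 0 0" --pt "-0.0385 0.0135 0.0047 0 0 0" --pt "-0.0385 0.0135 0.0047 0 0 0" --pt "-0.0385 0.0135 0.0047 0 0 0" --pt "-0.0385 0.0135 0.0047 0 0 0" --pt "-0.0385 0.0135 0.0047 0 0 0" --pt "-0.0385 0.0135 0.0047 0 0 0" --pt "-0.0385 0.0135 0.0047 0 0 0" --pt "-0.0385 0.0135 0.0047 0 0 0"

```text
time_s: 54.38
tcp_pos: [0.5588, -0.1996, 0.1716]
tool_rot: [-2.544, -1.812, 0.033]
wrist_force: [1.1, 0.5, -0.4]
gripper_width: 0.792
```

```bash
python3 go.py .5694 -.354 .11 71 0 5
```

```text
t 54.38 g [ 0.5571 -0.1995  0.1106] yaw 70.9 tilt -0.4 roll -1.6 q [-0.45  0.5   1.64 -0.01  1.02 -0.12] F [ 1.1  0.5 -0.4] w 0.0695
max [2.85e-02 1.21e-02 1.00e-04 3.10e-01 7.00e-02 2.00e-02]
[[-0.0285,0.0121,-0.0,-0.31,0.07,-0.02],[-0.0285,0.0121,-0.0,-0.31,0.07,-0.02],[-0.0285,0.0121,0.0,-0.31,0.07,-0.02],[-0.0285,0.0121,0.0001,-0.31,0.07,-0.02],[-0.0285,0.0121,0.0001,-0.31,0.07,-0.02]]
```

>>> step_arm --pt "-0.0285 0.012 0 -0.3 0 0" --pt "-0.0285 0.012 0 -0.3 0 0" --pt "-0.0285 0.012 0 -0.3 0 0" --pt "-0.0285 0.012 0 -0.3 0 0" --pt "-0.022 0.009 0 -0.3 0 0" --pt "0 0 0 0 0 0" --pt "0 0 0 0 0 0"

```text
time_s: 55.25
tcp_pos: [0.5621, -0.3508, 0.1598]
tool_rot: [-2.553, -1.81, 0.017]
wrist_force: [-0.2, 0.6, 0.3]
gripper_width: 0.799
```

```bash
python3 bot.py;python3 go.py .5694 -.354 .046 71 0 5
```

```text
cap (0.566, -0.353) 665 [ 0.569  -0.3554  0.0497] [0.016 0.015 0.009] [ 0.5694 -0.3544  0.0517]
t 55.30 g [ 0.5612 -0.3506  0.0989] yaw 70.7 tilt -0.1 roll -0.9 q [-0.66  0.59  1.49 -0.01  1.07 -0.32] F [ 0.5  0.7 -0.3] w 0.0696
max [1.00e-04 1.70e-03 1.06e-02 1.80e-01 2.00e-02 6.00e-02]
[[-0.0001,0.0017,0.0105,-0.18,0.02,-0.06],[-0.0001,0.0017,0.0106,-0.18,0.02,-0.06],[-0.0001,0.0017,0.0106,-0.18,0.02,-0.06],[-0.0001,0.0016,0.0106,-0.18,0.02,-0.06],[-0.0001,0.0016,0.0106,-0.18,0.02,-0.06]]
```

>>> step_arm --pt "0 0.0016 0.0105 -0.2 0 0" --pt "0 0.0016 0.0105 -0.2 0 0" --pt "0 0.0016 0.0105 -0.2 0 0" --pt "0 0.0016 0.0105 -0.2 0 0" --pt "0 0.0012 0.009 -0.1 0 0" --pt "0 0 0 0 0 0"

```text
time_s: 56.05
tcp_pos: [0.5692, -0.3502, 0.1044]
tool_rot: [-2.559, -1.821, 0.002]
wrist_force: [0.8, -0.3, 0.0]
gripper_width: 0.796
```

>>> step_arm --pt "0 0 0 0 0 0" --pt "0 0 0 0 0 0" --pt "0 0 0 0 0 0" --pt "0 0 0 0 0 0" --pt "0 0 0 0 0 0" --pt "0 0 0 0 0 0" --pt "0 0 0 0 0 0" --jaw 0.01

```text
time_s: 56.92
tcp_pos: [0.5698, -0.3508, 0.1057]
tool_rot: [2.559, 1.82, -0.001]
wrist_force: [-0.9, -0.2, -0.8]
gripper_width: 0.274
```

```bash
python3 go.py .569 -.354 .17 71 0 4 .558 .2695 .17 71 0 16
```

```text
t 56.92 g [ 0.5698 -0.3509  0.0447] yaw 70.8 tilt -0.1 roll 0.0 q [-0.65  0.66  1.52 -0.    0.96 -0.32] F [-0.9 -0.2 -0.8] w 0.0240
max [0.0009 0.0001 0.0313 0.01   0.02   0.04  ]
[[-0.0009,0.0001,-0.0313,0.01,0.02,-0.04],[-0.0009,0.0001,-0.0313,0.01,0.02,-0.04],[-0.0008,0.0001,-0.0313,0.01,0.02,-0.04],[-0.0008,0.0001,-0.0313,0.01,0.02,-0.04]]
max [0.0366 0.0133 0.     0.     0.     0.    ]
[[0.0366,-0.0133,-0.0,0.0,0.0,0.0],[0.0366,-0.0133,-0.0,0.0,0.0,0.0],[0.0366,-0.0133,-0.0,0.0,0.0,0.0],[0.0366,-0.0133,-0.0,0.0,0.0,0.0],[0.0366,-0.0133,-0.0,0.0,0.0,0.0],[0.0366,-0.0133,-0.0,0.0,0.0,0.0],[0.0366,-0.0133,-0.0,0.0,0.0,0.0],[0.0366,-0.0133,-0.0,0.0,0.0,0.0],[0.0366,-0.0133,-0.0,0.0,0.0,0.0],[0.0366,-0.0133,-0.0,0.0,0.0,0.0],[0.0366,-0.0133,-0.0,0.0,0.0,0.0],[0.0366,-0.0133,-0.0,0.0,0.0,0.0],[0.0366,-0.0133,-0.0,0.0,0.0,0.0],[0.0366,-0.0133,-0.0,0.0,0.0,0.0],[0.0366,-0.0133,-0.0,0.0,0.0,0.0],[0.0366,-0.0133,-0.0,0.0,0.0,0.0]]
```

>>> step_arm --pt "0 0 -0.03 0 0 0" --pt "0 0 -0.032 0 0 0" --pt "0 0 -0.032 0 0 0" --pt "0 0 -0.032 0 0 0" --pt "0.03 -0.011 0 0 0 0" --pt "0.0366 -0.0133 0 0 0 0" --pt "0.0366 -0.0133 0 0 0 0" --pt "0.0366 -0.0133 0 0 0 0" --pt "0.0366 -0.0133 0 0 0 0" --pt "0.0366 -0.0133 0 0 0 0" --pt "0.0366 -0.0133 0 0 0 0" --pt "0.0366 -0.0133 0 0 0 0"

```text
time_s: 58.42
tcp_pos: [0.5653, -0.0401, 0.235]
tool_rot: [2.563, 1.812, 0.0]
wrist_force: [1.0, -0.9, -0.0]
gripper_width: 0.276
```

```bash
python3 go.py .5596 .272 .165 71 0 9
```

```text
t 58.42 g [ 0.5654 -0.0402  0.174 ] yaw 70.5 tilt -0.1 roll 0.1 q [-0.19  0.38  1.66 -0.    1.1   0.15] F [ 1.  -0.9 -0. ] w 0.0242
max [0.0326 0.0122 0.001  0.01   0.01   0.05  ]
[[0.0325,-0.0122,0.0009,0.01,0.01,-0.05],[0.0325,-0.0121,0.0009,0.01,0.01,-0.05],[0.0325,-0.0121,0.0009,0.01,0.01,-0.05],[0.0325,-0.0121,0.001,0.01,0.01,-0.05],[0.0325,-0.012,0.001,0.01,0.01,-0.05],[0.0325,-0.012,0.001,0.01,0.01,-0.05],[0.0325,-0.012,0.001,0.01,0.01,-0.05],[0.0326,-0.0119,0.001,0.01,0.01,-0.05],[0.0326,-0.0119,0.001,0.01,0.01,-0.05]]
```

>>> step_arm --pt "0.032 -0.012 0.0007 0 0 0" --pt "0.0325 -0.012 0.0007 0 0 0" --pt "0.0325 -0.012 0.0007 0 0 0" --pt "0.0325 -0.012 0.0007 0 0 0" --pt "0.0325 -0.012 0.0007 0 0 0" --pt "0.0325 -0.012 0.0007 0 0 0" --pt "0.0325 -0.012 0.0007 0 0 0" --pt "0.03 -0.011 0.0007 0 0 0" --pt "0.01 -0.004 0 0 0 0" --pt "0 0 0 0 0 0" --pt "0 0 0 0 0 0"

```text
time_s: 59.8
tcp_pos: [0.5587, 0.2551, 0.2287]
tool_rot: [2.559, 1.816, -0.001]
wrist_force: [0.3, -0.2, -0.7]
gripper_width: 0.276
```

```bash
python3 go.py .5596 .273 .118 71 0 4; python3 chk.py wrist wc5
```

```text
t 59.80 g [0.5588 0.2549 0.1677] yaw 70.7 tilt -0.1 roll 0.1 q [ 0.32  0.45  1.56 -0.    1.13  0.66] F [ 0.3 -0.2 -0.7] w 0.0243
max [0.0043 0.0013 0.0124 0.04   0.03   0.07  ]
[[0.0043,-0.0013,0.0124,0.04,0.03,-0.07],[0.0043,-0.0013,0.0124,0.04,0.03,-0.07],[0.0043,-0.0013,0.0124,0.04,0.03,-0.07],[0.0043,-0.0013,0.0124,0.04,0.03,-0.07]]
2054 ((564.9765014648438, 289.2978210449219), (122.54591369628906, 48.27452087402344), 71.57722473144531)
cap 711 [0.5803 0.3274 0.1112]
cap 665 [0.5704 0.2975 0.1109]
```

>>> step_arm --pt "0.006 -0.0017 0 0 0 0" --pt "0.006 -0.0017 0 0 0 0" --pt "0.004 -0.0015 0.002 0 0 0" --pt "0 0 0.008 0 0 0" --pt "0 0 0.01 0 0 0" --pt "0 0 0 0 0 0"

```text
time_s: 60.6
tcp_pos: [0.5596, 0.2708, 0.2069]
tool_rot: [2.562, 1.813, -0.002]
wrist_force: [-0.2, -0.4, -0.0]
gripper_width: 0.278
```

```bash
python3 go.py .5596 .2735 .115 71 0 3
```

```text
t 60.60 g [0.5596 0.2706 0.1459] yaw 70.6 tilt -0.2 roll 0.1 q [ 0.34  0.48  1.56 -0.    1.09  0.68] F [-0.2 -0.4 -0. ] w 0.0244
max [0.0009 0.0003 0.0103 0.03   0.06   0.14  ]
[[0.0009,-0.0003,0.0103,0.03,0.06,-0.14],[0.0009,-0.0003,0.0103,0.03,0.06,-0.14],[0.0009,-0.0003,0.0103,0.03,0.06,-0.14]]
```

>>> step_arm --pt "0.001 0 0.01 0 0 0" --pt "0.001 0 0.01 0 0 0" --pt "0.001 0 0.01 0 0 0" --pt "0 0 0.006 0 0 0" --pt "0 0 0.002 0 0 0" --pt "0 0 0 0 0 0"

```text
time_s: 61.35
tcp_pos: [0.5605, 0.2735, 0.1656]
tool_rot: [2.562, 1.813, -0.004]
wrist_force: [0.3, 0.1, -0.6]
gripper_width: 0.277
```

```bash
python3 go.py
```

```text
t 61.35 g [0.5605 0.2733 0.1046] yaw 70.6 tilt -0.2 roll 0.1 q [ 0.35  0.54  1.59 -0.    1.01  0.69] F [ 0.3  0.1 -0.6] w 0.0243
```

>>> step_arm --pt "0 0 0.0008 0 0 0" --pt "0 0 0 0 0 0" --pt "0 0 0 0 0 0"

```text
time_s: 61.72
tcp_pos: [0.561, 0.2737, 0.1656]
tool_rot: [2.562, 1.813, -0.001]
wrist_force: [-0.3, -0.0, -0.5]
gripper_width: 0.274
```

>>> step_arm --pt "0 0 0 0 0 0" --pt "0 0 0 0 0 0" --pt "0 0 0 0 0 0" --pt "0 0 -0.02 0 0 0" --pt "0 0 -0.03 0 0 0" --pt "0 0 -0.03 0 0 0" --pt "0 0 0 0 0 0" --jaw 0.07

```text
time_s: 62.6
tcp_pos: [0.5609, 0.2739, 0.2475]
tool_rot: [2.562, 1.813, -0.002]
wrist_force: [0.1, 0.4, -0.6]
gripper_width: 0.797
```

```bash
python3 go.py .432 -.358 .12 71 0 16; python3 chk.py wrist wc6
```

```text
t 62.60 g [0.5609 0.2737 0.1865] yaw 70.6 tilt -0.2 roll 0.1 q [ 0.35  0.44  1.52 -0.    1.18  0.69] F [ 0.1  0.4 -0.6] w 0.0699
max [0.04   0.0055 0.0043 0.01   0.01   0.03  ]
[[-0.0399,0.0055,0.0043,0.01,0.01,-0.03],[-0.0399,0.0055,0.0043,0.01,0.01,-0.03],[-0.0399,0.0055,0.0043,0.01,0.01,-0.03],[-0.0399,0.0055,0.0043,0.01,0.01,-0.03],[-0.0399,0.0055,0.0043,0.01,0.01,-0.03],[-0.0399,0.0054,0.0042,0.01,0.01,-0.03],[-0.0399,0.0054,0.0042,0.01,0.01,-0.03],[-0.0399,0.0054,0.0042,0.01,0.01,-0.03],[-0.0399,0.0054,0.0042,0.01,0.01,-0.03],[-0.0399,0.0054,0.0042,0.01,0.01,-0.03],[-0.0399,0.0054,0.0042,0.01,0.01,-0.03],[-0.0399,0.0053,0.0042,0.01,0.01,-0.03],[-0.04,0.0053,0.0042,0.01,0.01,-0.03],[-0.04,0.0053,0.0042,0.01,0.01,-0.03],[-0.04,0.0053,0.0042,0.01,0.01,-0.03],[-0.04,0.0053,0.0042,0.01,0.01,-0.03]]
2281 ((563.7706909179688, 285.47088623046875), (129.4681396484375, 48.11212921142578), 71.45601654052734)
cap 545 [0.5805 0.3279 0.1111]
cap 546 [0.5704 0.2978 0.1107]
cap 517 [0.5609 0.27   0.1105]
```

Three are in. Now the last bottle, near (0.431, −0.359).

>>> step_arm --pt "-0.038 0.005 0.002 0 0 0" --pt "-0.04 0.0054 0.0043 0 0 0" --pt "-0.04 0.0054 0.0043 0 0 0" --pt "-0.04 0.0054 0.0043 0 0 0" --pt "-0.04 0.0054 0.0043 0 0 0" --pt "-0.04 0.0054 0.0043 0 0 0" --pt "-0.04 0.0054 0.0043 0 0 0" --pt "-0.04 0.0054 0.0043 0 0 0" --pt "-0.04 0.0054 0.0043 0 0 0" --pt "-0.04 0.0054 0.0043 0 0 0" --pt "-0.04 0.0054 0.0043 0 0 0" --pt "-0.04 0.0054 0.0043 0 0 0"

```text
time_s: 64.15
tcp_pos: [0.4496, -0.2093, 0.1821]
tool_rot: [-2.548, -1.813, 0.032]
wrist_force: [0.2, -0.1, -0.5]
gripper_width: 0.798
```

```bash
python3 go.py .432 -.358 .11 71 0 5
```

```text
t 64.15 g [ 0.4481 -0.2093  0.1211] yaw 70.9 tilt -0.5 roll -1.3 q [-0.57  0.37  1.85 -0.02  0.94 -0.22] F [ 0.2 -0.1 -0.5] w 0.0700
max [0.0293 0.0065 0.0023 0.27   0.1    0.02  ]
[[-0.0292,0.0065,0.0023,-0.27,0.1,-0.02],[-0.0292,0.0064,0.0023,-0.27,0.1,-0.02],[-0.0292,0.0064,0.0023,-0.27,0.1,-0.02],[-0.0293,0.0064,0.0023,-0.27,0.1,-0.02],[-0.0293,0.0064,0.0022,-0.27,0.1,-0.02]]
```

>>> step_arm --pt "-0.029 0.0064 0.0023 -0.3 0.1 0" --pt "-0.029 0.0064 0.0023 -0.3 0.1 0" --pt "-0.029 0.0064 0.0023 -0.3 0.1 0" --pt "-0.029 0.0064 0.0023 -0.2 0.1 0" --pt "-0.024 0.0055 0 -0.2 0.1 0" --pt "0 0 0 0 0 0" --pt "0 0 0 0 0 0"

```text
time_s: 65.03
tcp_pos: [0.4258, -0.3542, 0.1624]
tool_rot: [-2.55, -1.806, 0.005]
wrist_force: [0.9, -1.0, -0.4]
gripper_width: 0.795
```

```bash
python3 bot.py;python3 go.py .432 -.359 .046 71 0 5
```

```text
cap (0.429, -0.3587) 645 [ 0.4305 -0.3606  0.0497] [0.016 0.016 0.009] [ 0.4309 -0.3595  0.0516]
t 65.08 g [ 0.4252 -0.3534  0.1016] yaw 70.6 tilt 0.4 roll -0.9 q [-0.82  0.46  1.75 -0.    0.95 -0.48] F [-0.3  0.1 -0. ] w 0.0698
max [0.0006 0.0016 0.0111 0.17   0.08   0.08  ]
[[-0.0006,0.0016,0.0111,-0.17,-0.08,-0.08],[-0.0006,0.0016,0.0111,-0.17,-0.08,-0.08],[-0.0006,0.0016,0.0111,-0.17,-0.08,-0.08],[-0.0006,0.0015,0.0111,-0.17,-0.08,-0.08],[-0.0005,0.0015,0.0111,-0.17,-0.08,-0.08]]
```

>>> step_arm --pt "-0.0012 0.0014 0.011 -0.2 -0.1 0" --pt "-0.0012 0.0014 0.011 -0.2 -0.1 0" --pt "-0.0012 0.0014 0.011 -0.2 -0.1 0" --pt "-0.0012 0.0014 0.011 -0.2 0 0" --pt "-0.001 0.0012 0.0095 -0.1 0 0" --pt "0 0 0 0 0 0"

```text
time_s: 65.82
tcp_pos: [0.4303, -0.3591, 0.1042]
tool_rot: [-2.56, -1.818, -0.003]
wrist_force: [-0.4, -0.1, -0.5]
gripper_width: 0.797
```

>>> step_arm --pt "0 0 0 0 0 0" --pt "0 0 0 0 0 0" --pt "0 0 0 0 0 0" --pt "0 0 0 0 0 0" --pt "0 0 0 0 0 0" --pt "0 0 0 0 0 0" --pt "0 0 0 0 0 0" --jaw 0.01

```text
time_s: 66.7
tcp_pos: [0.4308, -0.3597, 0.1053]
tool_rot: [-2.561, -1.819, -0.003]
wrist_force: [0.6, 0.1, 0.3]
gripper_width: 0.28
```

```bash
python3 go.py .432 -.358 .17 71 0 4 .549 .242 .17 71 0 16
```

```text
t 66.70 g [ 0.4309 -0.3596  0.0443] yaw 70.8 tilt 0.1 roll 0.1 q [-0.82  0.55  1.78  0.    0.81 -0.49] F [0.6 0.1 0.3] w 0.0246
max [0.0006 0.0002 0.0314 0.02   0.03   0.06  ]
[[0.0006,0.0002,-0.0314,0.02,-0.03,-0.06],[0.0005,0.0002,-0.0314,0.02,-0.03,-0.06],[0.0005,0.0002,-0.0314,0.02,-0.03,-0.06],[0.0005,0.0002,-0.0314,0.02,-0.03,-0.06]]
max [0.0378 0.0053 0.     0.     0.     0.    ]
[[0.0378,-0.0053,-0.0,0.0,0.0,0.0],[0.0378,-0.0053,-0.0,0.0,0.0,0.0],[0.0378,-0.0053,-0.0,0.0,0.0,0.0],[0.0378,-0.0053,-0.0,0.0,0.0,0.0],[0.0378,-0.0053,-0.0,0.0,0.0,0.0],[0.0378,-0.0053,-0.0,0.0,0.0,0.0],[0.0378,-0.0053,-0.0,0.0,0.0,0.0],[0.0378,-0.0053,-0.0,0.0,0.0,0.0],[0.0378,-0.0053,-0.0,0.0,0.0,0.0],[0.0378,-0.0053,-0.0,0.0,0.0,0.0],[0.0378,-0.0053,-0.0,0.0,0.0,0.0],[0.0378,-0.0053,-0.0,0.0,0.0,0.0],[0.0378,-0.0053,-0.0,0.0,0.0,0.0],[0.0378,-0.0053,-0.0,0.0,0.0,0.0],[0.0378,-0.0053,-0.0,0.0,0.0,0.0],[0.0378,-0.0053,-0.0,0.0,0.0,0.0]]
```

>>> step_arm --pt "0 0 -0.03 0 0 0" --pt "0 0 -0.032 0 0 0" --pt "0 0 -0.032 0 0 0" --pt "0 0 -0.032 0 0 0" --pt "0.03 -0.004 0 0 0 0" --pt "0.0378 -0.0053 0 0 0 0" --pt "0.0378 -0.0053 0 0 0 0" --pt "0.0378 -0.0053 0 0 0 0" --pt "0.0378 -0.0053 0 0 0 0" --pt "0.0378 -0.0053 0 0 0 0" --pt "0.0378 -0.0053 0 0 0 0" --pt "0.0378 -0.0053 0 0 0 0"

```text
time_s: 68.2
tcp_pos: [0.4903, -0.0622, 0.236]
tool_rot: [2.565, 1.811, 0.005]
wrist_force: [1.1, -0.4, -1.0]
gripper_width: 0.278
```

```bash
python3 go.py .5488 .235 .165 71 0 9
```

```text
t 68.20 g [ 0.4905 -0.0621  0.175 ] yaw 70.4 tilt 0.1 roll 0.2 q [-0.27  0.28  1.82  0.    1.04  0.07] F [ 1.1 -0.4 -1. ] w 0.0244
max [0.0333 0.0049 0.0011 0.02   0.01   0.06  ]
[[0.0333,-0.0049,0.0011,0.02,-0.01,-0.06],[0.0333,-0.0049,0.0011,0.02,-0.01,-0.06],[0.0333,-0.0049,0.0011,0.02,-0.01,-0.06],[0.0333,-0.0048,0.0011,0.02,-0.01,-0.06],[0.0333,-0.0048,0.0011,0.02,-0.01,-0.06],[0.0333,-0.0047,0.0011,0.02,-0.01,-0.06],[0.0333,-0.0047,0.0011,0.02,-0.01,-0.06],[0.0333,-0.0047,0.0011,0.02,-0.01,-0.06],[0.0333,-0.0046,0.0011,0.02,-0.01,-0.06]]
```

>>> step_arm --pt "0.032 -0.0048 0.0007 0 0 0" --pt "0.0333 -0.0048 0.0007 0 0 0" --pt "0.0333 -0.0048 0.0007 0 0 0" --pt "0.0333 -0.0048 0.0007 0 0 0" --pt "0.0333 -0.0048 0.0007 0 0 0" --pt "0.0333 -0.0048 0.0007 0 0 0" --pt "0.0333 -0.0048 0.0007 0 0 0" --pt "0.031 -0.0045 0.0007 0 0 0" --pt "0.018 -0.003 0 0 0 0" --pt "0.007 -0.001 0 0 0 0" --pt "0 0 0 0 0 0" --pt "0 0 0 0 0 0"

```text
time_s: 69.7
tcp_pos: [0.5463, 0.2338, 0.2297]
tool_rot: [2.562, 1.815, 0.001]
wrist_force: [0.7, 0.0, 0.2]
gripper_width: 0.285
```

```bash
python3 go.py .5488 .2408 .145 71 0 4; python3 chk.py wrist wc7
```

```text
t 69.70 g [0.5464 0.2337 0.1687] yaw 70.6 tilt -0.0 roll 0.1 q [ 0.29  0.42  1.61 -0.    1.11  0.63] F [0.7 0.  0.2] w 0.0250
max [0.0019 0.     0.0059 0.02   0.     0.09  ]
[[0.0019,-0.0,0.0059,0.02,0.0,-0.09],[0.0019,0.0,0.0059,0.02,0.0,-0.09],[0.0019,0.0,0.0059,0.02,0.0,-0.09],[0.0019,0.0,0.0059,0.02,0.0,-0.09]]
2656 ((563.9586181640625, 286.0209655761719), (129.56777954101562, 48.36982727050781), 71.54472351074219)
cap 818 [0.5802 0.3272 0.111 ]
cap 676 [0.57   0.2968 0.1113]
cap 655 [0.5606 0.2694 0.1108]
```

>>> step_arm --pt "0.0025 0 0.003 0 0 0" --pt "0.0025 0 0.006 0 0 0" --pt "0.002 0 0.008 0 0 0" --pt "0 0 0.006 0 0 0" --pt "0 0 0 0 0 0"

```text
time_s: 70.38
tcp_pos: [0.5485, 0.2392, 0.2047]
tool_rot: [2.564, 1.813, -0.001]
wrist_force: [0.9, -1.1, -0.5]
gripper_width: 0.281
```

```bash
python3 go.py .549 .2405 .115 71 0 3
```

```text
t 70.38 g [0.5485 0.2391 0.1437] yaw 70.5 tilt -0.1 roll 0.0 q [ 0.3   0.46  1.62 -0.    1.06  0.64] F [ 0.9 -1.1 -0.5] w 0.0247
max [0.0005 0.     0.0096 0.02   0.02   0.16  ]
[[0.0005,0.0,0.0096,0.02,0.02,-0.16],[0.0005,0.0,0.0096,0.02,0.02,-0.16],[0.0005,0.0,0.0096,0.02,0.02,-0.16]]
```

>>> step_arm --pt "0.0005 0 0.0095 0 0 0" --pt "0.0005 0 0.0095 0 0 0" --pt "0.0005 0 0.009 0 0 0" --pt "0 0 0.006 0 0 0" --pt "0 0 0.002 0 0 0" --pt "0 0 0 0 0 0"

```text
time_s: 71.12
tcp_pos: [0.5491, 0.2408, 0.1658]
tool_rot: [2.564, 1.813, -0.001]
wrist_force: [0.3, 0.5, -1.0]
gripper_width: 0.28
```

```bash
python3 go.py
```

```text
t 71.12 g [0.5491 0.2407 0.1048] yaw 70.5 tilt -0.1 roll 0.0 q [ 0.3   0.51  1.65 -0.    0.98  0.64] F [ 0.3  0.5 -1. ] w 0.0246
```

>>> step_arm --pt "0 0 0.0012 0 0 0" --pt "0 0 0 0 0 0" --pt "0 0 0 0 0 0"

```text
time_s: 71.5
tcp_pos: [0.5494, 0.2408, 0.1652]
tool_rot: [2.564, 1.813, 0.001]
wrist_force: [0.3, -0.9, 0.6]
gripper_width: 0.281
```

>>> step_arm --pt "0 0 0 0 0 0" --pt "0 0 0 0 0 0" --pt "0 0 0 0 0 0" --pt "0 0 -0.02 0 0 0" --pt "0 0 -0.03 0 0 0" --pt "0 0 -0.03 0 0 0" --pt "0 0 0 0 0 0" --jaw 0.07

```text
time_s: 72.38
tcp_pos: [0.5492, 0.2409, 0.2472]
tool_rot: [2.564, 1.813, -0.0]
wrist_force: [-0.1, -0.2, -0.1]
gripper_width: 0.793
```

```bash
python3 go.py .5255 .179 .19 71 0 4; python3 chk.py wrist wc8; python3 chk.py side sc8; python3 - <<'E'
from h import *
z=load('wc8');C=cloud(z);m=(C[...,2]>.05)&(C[...,2]<.075)&(np.hypot(C[...,0]-.526,C[...,1]-.18)<.025)
print("btn",m.sum(),C[m].mean(0),np.median(C[m][:,2]),(C[m].max(0)+C[m].min(0))/2)
cv2.imwrite('pics/v5.png',np.hstack([cv2.resize(z['im'],(400,300)),cv2.resize(load('sc8')['im'][205:325,140:300],(400,300),interpolation=2)]))
E
```

```text
t 72.38 g [0.5493 0.2408 0.1862] yaw 70.5 tilt -0.1 roll 0.1 q [ 0.3   0.41  1.58 -0.    1.15  0.64] F [-0.1 -0.2 -0.1] w 0.0696
max [0.0166 0.0005 0.001  0.02   0.02   0.12  ]
[[-0.0166,-0.0004,-0.0009,0.02,0.02,-0.12],[-0.0166,-0.0005,-0.0009,0.02,0.02,-0.12],[-0.0166,-0.0005,-0.001,0.02,0.02,-0.12],[-0.0166,-0.0005,-0.001,0.02,0.02,-0.12]]
2408 ((563.8021850585938, 285.8861389160156), (129.47462463378906, 48.27311325073242), 71.45154571533203)
cap 660 [0.5802 0.3273 0.1111]
cap 546 [0.5701 0.297  0.1112]
cap 549 [0.5606 0.2695 0.1108]
cap 518 [0.5496 0.2407 0.1105]
424 ((561.4495849609375, 285.8580017089844), (132.7760009765625, 51.291664123535156), 70.5221176147461)
cap 51 [0.5446 0.2404 0.1096]
cap 62 [0.5572 0.2703 0.1094]
cap 53 [0.5674 0.2989 0.1098]
cap 62 [0.5775 0.3295 0.1094]
btn 1698 [0.52784387 0.18288965 0.05619761] 0.0529648827578095 [0.52681669 0.18031086 0.05691431]
```

View pics/v5.png

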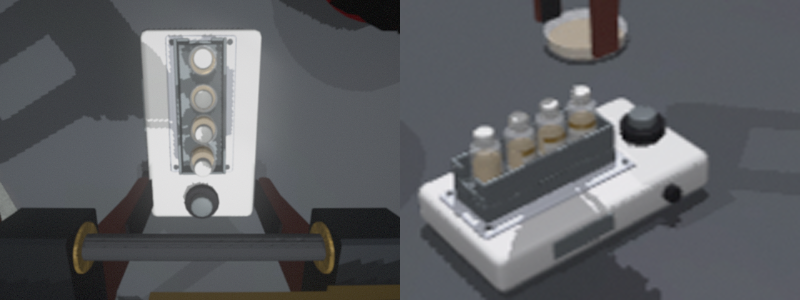

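All four bottles stand upright in the seated tub (left view caps at (203,57), (203,98), (203,132), (203,163)), and the button is at (201,203). I close the jaws and go above the button.

>>> step_arm --pt "-0.015 0 0 0 0 0" --pt "-0.0166 0 0 0 0 0" --pt "-0.0166 0 0 0 0 0" --pt "-0.015 0 0 0 0 0" --pt "0 0 0 0 0 0" --pt "0 0 0 0 0 0" --pt "0 0 0 0 0 0" --pt "0 0 0 0 0 0" --jaw 0

```text
time_s: 73.47
tcp_pos: [0.5231, 0.1754, 0.2415]
tool_rot: [-2.565, -1.811, 0.017]
wrist_force: [0.7, -0.6, 0.2]
gripper_width: 0.0
```

```bash
python3 go.py .5262 .1803 .10 71 0 5; python3 - <<'E'
from h import *
for n in('side','top'):
    snap(n,n+'b');z=load(n+'b');C=cloud(z);m=(C[...,2]>.058)&(C[...,2]<.075)&(np.hypot(C[...,0]-.526,C[...,1]-.18)<.02)
    print(n,m.sum(),C[m].mean(0) if m.any() else 0,C[m].max(0) if m.any() else 0)
E
```

```text
t 73.47 g [0.5225 0.1751 0.1805] yaw 70.4 tilt -0.4 roll -0.5 q [ 0.2   0.36  1.68 -0.    1.11  0.54] F [ 0.7 -0.6  0.2] w 0.0000
max [0.0013 0.0004 0.0161 0.09   0.09   0.11  ]
[[0.0013,0.0004,0.0161,-0.09,0.09,-0.11],[0.0012,0.0004,0.0161,-0.09,0.09,-0.11],[0.0012,0.0003,0.0161,-0.09,0.09,-0.11],[0.0012,0.0003,0.0161,-0.09,0.09,-0.11],[0.0012,0.0003,0.0161,-0.09,0.09,-0.11]]
side 72 [0.52234599 0.18046268 0.0620516 ] [0.53515172 0.19063675 0.06500553]
top 33 [0.52102015 0.17307936 0.06334244] [0.53294023 0.18183488 0.06812407]
```

>>> step_arm --pt "0.001 0 0.017 0 0 0" --pt "0.001 0 0.018 0 0 0" --pt "0.001 0 0.018 0 0 0" --pt "0.001 0 0.018 0 0 0" --pt "0.001 0 0.014 0 0 0" --pt "0 0 0 0 0 0"

```text
time_s: 74.32
tcp_pos: [0.5252, 0.1814, 0.1545]
tool_rot: [-2.563, -1.814, 0.013]
wrist_force: [0.7, 0.4, 0.6]
gripper_width: 0.005
```

```bash
python3 go.py
```

```text
t 74.33 g [0.5248 0.1812 0.0935] yaw 70.6 tilt -0.4 roll -0.3 q [ 0.21  0.48  1.75 -0.    0.92  0.55] F [0.7 0.4 0.6] w 0.0004
```

>>> step_arm --pt "0 0 0.005 0 0 0" --pt "0 0 0.005 0 0 0" --pt "0 0 0.003 0 0 0" --pt "0 0 0 0 0 0"

```text
time_s: 74.82
tcp_pos: [0.5261, 0.1816, 0.1423]
tool_rot: [-2.564, -1.815, 0.009]
wrist_force: [-0.5, 0.6, 1.5]
gripper_width: 0.004
```

>>> step_arm --pt "0 0 0.004 0 0 0" --pt "0 0 0.004 0 0 0" --pt "0 0 0 0 0 0"

```text
time_s: 75.2
tcp_pos: [0.5263, 0.1817, 0.1375]
tool_rot: [2.564, 1.815, -0.007]
wrist_force: [-2.0, -0.8, 3.1]
gripper_width: 0.003
```

```bash
python3 go.py
```

```text
t 75.20 g [0.5261 0.1815 0.0765] yaw 70.6 tilt -0.2 roll -0.1 q [ 0.21  0.5   1.77 -0.    0.88  0.55] F [-2.  -0.8  3.1] w 0.0003
```

>>> step_arm --pt "0 0 0.005 0 0 0" --pt "0 0 0.005 0 0 0" --pt "0 0 0.003 0 0 0"

```text
time_s: 75.58
tcp_pos: [0.5262, 0.1817, 0.1368]
tool_rot: [2.562, 1.815, -0.003]
wrist_force: [-7.2, -0.9, 26.6]
gripper_width: 0.007
```

Hard stop at 26.6 N, so the button is fully pressed. I lift off and clear away.

>>> step_arm --pt "0 0 -0.01 0 0 0" --pt "0 0 -0.03 0 0 0" --pt "0 0 -0.04 0 0 0" --pt "0 0 -0.04 0 0 0" --pt "-0.03 0 -0.02 0 0 0" --pt "-0.03 0 0 0 0 0" --pt "0 0 0 0 0 0" --pt "0 0 0 0 0 0"

```text
time_s: 76.58
tcp_pos: [0.5072, 0.1249, 0.2822]
tool_rot: [2.56, 1.814, 0.004]
wrist_force: [0.1, 0.9, 0.2]
gripper_width: 0.008
```

```bash
python3 go.py; python3 chk.py wrist wc9; python3 chk.py side sc9; python3 - <<'E'
from h import *
z=load('sc9');C=cloud(z);m=(C[...,2]>.056)&(C[...,2]<.075)&(np.hypot(C[...,0]-.526,C[...,1]-.18)<.02)
print("btn",m.sum(),C[m].mean(0),C[m].max(0))
cv2.imwrite('pics/v6.png',np.hstack([cv2.resize(load('wc9')['im'],(400,300)),cv2.resize(z['im'][205:325,140:300],(400,300),interpolation=2)]))
E
```

```text
t 76.58 g [0.5075 0.1248 0.2212] yaw 70.6 tilt -0.0 roll 0.3 q [ 0.11  0.27  1.7  -0.    1.17  0.45] F [0.1 0.9 0.2] w 0.0007
1080 ((550.5252685546875, 245.83668518066406), (46.55753707885742, 48.299686431884766), 70.52770233154297)
cap 539 [0.5487 0.2385 0.1108]
415 ((562.1994018554688, 284.7283020019531), (132.4226531982422, 52.5604248046875), 70.6375732421875)
cap 52 [0.5446 0.2404 0.1095]
cap 62 [0.5571 0.2701 0.1094]
cap 55 [0.5673 0.2989 0.1095]
cap 60 [0.5776 0.3295 0.1095]
btn 81 [0.52185225 0.18144303 0.06178615] [0.5344486  0.19268002 0.06631682]
```

View pics/v6.png

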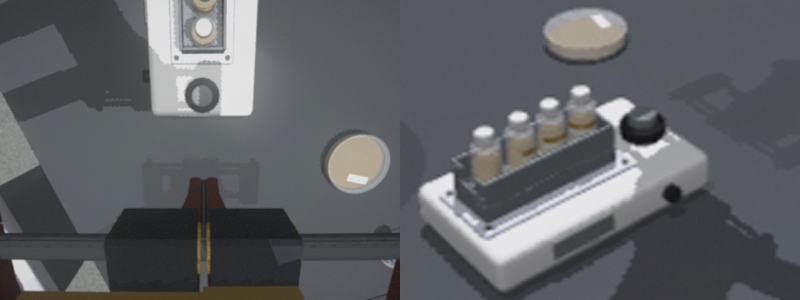

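```bash
python3 -c "
from cell import manip
print(manip.finish_job())"
```

```text
the job is handed in; nothing more can be done
None
```

The job is done and handed in at about 77 s. The hand-in reports no verdict.

I turned the larger tub mouth-up in two regripped 90° pitches and seated it on both pegs with the big hole on the big peg. All four bottles went in upright, and then I pressed the start button to its stop and let go.

**Last checks:**
- **Tub:** the side camera still showed the rim in place. The wrist view had it at about 82 mm, against 83 mm expected when home.
- **Bottles:** all four caps were at an even height of about 110 mm and had not moved.
- **Button:** the wrist force reached 26.6 N after about 6 mm of travel, which I read as the hard stop. Afterwards the top was back at its rest height of about 62 mm.
- **Gripper:** it is clear of everything.
- **Petri dish and timer:** the dish looked where it was at the start. I did not measure it again, and I did not recheck the timer.

**Disagreements:**
- The cameras differed by 2–5 mm on positions, within what the fits allowed.
- After the press, the wrist view covered only the tub's near end and one bottle, so the full check of tub and bottles rests on the side camera.

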